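Clear the used balance weights off the balancing bench

ROBOT

A 6-joint arm with a two-finger parallel gripper is mounted at the origin on the work surface. World frame = base frame: x ahead of the robot, y to its left, z up, the work surface at z = 0. Lengths are in m, angles in rad, forces in N, time in s.
With the tool pointing down it reaches from about 0.275 to 0.725 m from the base axis. Payload 5.6 kg.
Tool frame: the origin (TCP) lies at the very end of the fingers, on their centre line; the grasp point (between the pads) lies 19 mm behind it; z points along the fingers, y is the direction in which the jaws open and shut (so a half turn about z gives the same grasp; the last joint's range is limited). The gripper opens to 85 mm and grips with 20 to 120 N. Pads are 22 mm wide; open, the fingers measure 114 mm over their backs; the gripper's body (76 mm by 85 mm) begins 54 mm behind the grasp point. The pads swing forward as they close: fully open they stand 13 mm farther back than shut.
Start: joints at [1.609, 0.255, 0.108, 0, -1.424, -0.285], TCP at [0.134, 0.533, 0.231] pointing down, gripper open.
Joint ranges: [-2.95, 2.95], [-1.21, 1.97], [-1.09, 1.5], [-2.87, 1.71], [-2.94, -0.07], [-3.05, 3.05]. Speed limits (rad/s): [2.57, 2.57, 3.14, 3.14, 3.14, 3.14].

INTERFACE

Orientations are given as a rotation vector (axis times angle).
In Python, from workcell import status, cams, order gives the robot as it stands. The module is installed in compiled form; this text tells all that it offers.
- The arm moves only by the shell command python3 -m pendant 'ROWS' [FORCE]. ROWS is JSON, one flat list of numbers, 5 for each row, row after row: the shift along the tool's x, y, z in mm, then the turn about the tool's z in degrees, then the finger opening in mm, from 0 to 85.4. In form: [tx, ty, tz, spin, fingers, tx, ty, tz, spin, fingers, ...]. A call has 1 to 20 rows; each row is the pose to reach, as a shift and turn from the pose commanded when the call began, along the tool's axes at that moment; what a row does not reach only later rows make up. A row lasts 1/12 s, in which the tool goes at most 41.7 mm and 7.16 degrees, less where a joint would pass 70% of its speed; a pose out of reach is approached as far as the arm can. A call with a gripper value outside its range is refused whole. The fingers move at their own pace and stop on an object; FORCE is the grip in N (left out, the last holds). Time passes only in rows, so rows that repeat a pose let the fingers close. It gives the time, the measured TCP pose, the force and the opening at its end, in the units of the state.
- status.sense(): the state, without advancing time (a new reading comes with each control period).
- cams.camera(name): name is "scene" or "top"; returns a dict with "pixels" (384x512x3 uint8, red, green, blue), "fx", "fy", "cx", "cy" (pixels), "R" (3x3) and "t" (3): a world point X has camera coordinates R X + t. Camera axes: x right, y down, z forward; pixel columns grow to the right and rows downward; lengths in m; the calibration is good to about 2 mm. A picture is of the moment at which its call begins. There is no depth.
- order.hand_in(): hands the job in, once; it reports no verdict.
The state is a dict: "time": time; "joint_pos": joint angles; "joint_vel": joint speeds; "tau": joint torques, N m; "ee_pos": TCP position; "tcp_rot": TCP orientation; "ft_force": force on the tool from outside, world axes, zero at the start; "wrist_torque": the same for the moment, N m; "gripper_width": finger opening in m.
Only numpy, scipy, OpenCV 4.12 (cv2) and the standard library are available. Lean on these libraries where they do the work, as an engineer would, in place of code of your own. Each camera call takes 0.05 s, during which the arm holds its last target.

TASK

Stand the catch tray square in front of the ejector rack's mouths and press the spring slides fully in to push every held balance weight out into it; put the loose balance weights lying on the bench and on top of the rack in the tray too. Once all the weights are in the tray, tip them together into the grey scrap bin, then set the empty tray back upright on the middle of its cork mat and let go. Leave the other things on the bench where they are.

Things in the scene. Friction and masses are not known exactly. Their poses are not given: they have to be found in the camera images.
- rack: olive ejector rack fixed to the bench, 156 mm wide (y), 59 mm high, three pockets 50 mm apart along y, roofed by steel strips with a 10 mm slot. Origin on the bench under it; +x = ejection direction (away from the robot at yaw 0). Upright front face with the pocket mouths at x = +45 mm; pockets 28 mm wide, 21 high, floor 32 mm above the bench. Base plate 12 mm high, back to x = -110 mm.
- catch (a point): point on the bench in front of the rack's mouths (rack x = +114 mm, y = 0): with the tray's origin here and its long side parallel to the rack's face, the tray stands 4 mm clear of the face and catches from all three pockets.
- slide1 (a joint): travel of the spring ejector slide of the left (+y) pocket: 0 = out at rest, 0.046 m = pressed fully in, when its pusher is 1 mm out of the mouth and the weight has dropped out; it springs back (3 N at rest to 8 N fully in).
- slide1_pad (a point): centre of the rear (robot-side) face of the black upright thumb plate of the left (+y) slide: plate 30 mm wide (rack y), 6 mm thick, its top 17 mm above and its foot 17 mm below this point, 41 mm above the bench; push it along the rack's +x. There is free space behind it down to the base plate.
- slide2 (a joint): travel of the spring ejector slide of the middle pocket: 0 = out at rest, 0.046 m = pressed fully in, when its pusher is 1 mm out of the mouth and the weight has dropped out; it springs back (3 N at rest to 8 N fully in).
- slide2_pad (a point): centre of the rear (robot-side) face of the black upright thumb plate of the middle slide: plate 30 mm wide (rack y), 6 mm thick, its top 17 mm above and its foot 17 mm below this point, 41 mm above the bench; push it along the rack's +x. There is free space behind it down to the base plate.
- slide3 (a joint): travel of the spring ejector slide of the right (-y) pocket: 0 = out at rest, 0.046 m = pressed fully in, when its pusher is 1 mm out of the mouth and the weight has dropped out; it springs back (3 N at rest to 8 N fully in).
- slide3_pad (a point): centre of the rear (robot-side) face of the black upright thumb plate of the right (-y) slide: plate 30 mm wide (rack y), 6 mm thick, its top 17 mm above and its foot 17 mm below this point, 41 mm above the bench; push it along the rack's +x. There is free space behind it down to the base plate.
- weight1: aluminium balance weight, block 30 (x) x 26 (y) x 18 (z) mm with a dark dot on top, about 85 g; origin at the centre of its underside. Starts in pocket 1 of the rack (12 mm back from the mouth); may be absent.
- weight2: aluminium balance weight, block 30 (x) x 26 (y) x 18 (z) mm with a dark dot on top, about 85 g; origin at the centre of its underside. Starts in pocket 2 of the rack (12 mm back from the mouth); may be absent.
- weight3: aluminium balance weight, block 30 (x) x 26 (y) x 18 (z) mm with a dark dot on top, about 85 g; origin at the centre of its underside. Starts in pocket 3 of the rack (12 mm back from the mouth); may be absent.
- weight4: aluminium balance weight, block 30 (x) x 26 (y) x 18 (z) mm with a dark dot on top, about 85 g; origin at the centre of its underside. Starts lying loose on the bench; may be absent.
- weight5: aluminium balance weight, block 30 (x) x 26 (y) x 18 (z) mm with a dark dot on top, about 85 g; origin at the centre of its underside. Starts lying loose on the bench; may be absent.
- weight6: aluminium balance weight, block 30 (x) x 26 (y) x 18 (z) mm with a dark dot on top, about 85 g; origin at the centre of its underside. Starts lying loose on top of the rack; may be absent.
- tray: loose aluminium tray, 130 (x) x 180 (y) mm, 280 g; origin: centre of its underside. Floor 56 x 172 mm, 4 thick; long sides slope out at 28 degrees to a rim 23 mm high at x = +-65 mm (contents pour over either), ends upright. Wooden bridge handle along y over the middle: bar 14 mm thick (x), 22 high, 180 long, centre 94 mm and top 105 mm above the origin, a strip at each end.
- mat: cork mat fixed on the bench, 170 (x) x 220 (y) x 4 mm, the tray's home; origin at the centre of its underside.
- bin: grey open scrap bin fixed on the bench, 200 (x) x 220 (y) x 60 mm high, walls and floor 5 mm; origin at the centre of its underside.
- collar: bystander: steel collar, 38 mm diameter, 22 mm high; origin under its centre.
- stud: bystander: stepped steel stud, 32 mm diameter, 30 mm high; origin under its centre.
- spanner: bystander: spanner, 170 mm long, lying flat.
- barpack: bystander: steel bar pack 45 x 150 x 30 mm; origin under its centre.

How it is judged:
On the way, in this order (a step that is already met when the one before it is completed fails the run):
1. the catch tray stands on the bench in front of the rack's mouths (horizontal distance between tray and catch below 0.045 m and angle between the y axis of tray and the y axis of rack, either way round below 0.35 rad and height (world z) of tray below 0.012 m and angle between tray's own z axis and vertical below 0.12 rad), for 0.2 s.
2. with the tray there, an ejector slide is pressed fully in (all of step 1 and value of joint any of slide1, slide2, slide3 above 0.04 m), for 0.05 s.
3. all the weights lie in the upright tray (x of weight1 in the frame of tray between -0.07 and 0.07 m and y of weight1 in the frame of tray between -0.09 and 0.09 m and z of weight1 in the frame of tray between -0.005 and 0.055 m and x of weight2 in the frame of tray between -0.07 and 0.07 m and y of weight2 in the frame of tray between -0.09 and 0.09 m and z of weight2 in the frame of tray between -0.005 and 0.055 m and x of weight3 in the frame of tray between -0.07 and 0.07 m and y of weight3 in the frame of tray between -0.09 and 0.09 m and z of weight3 in the frame of tray between -0.005 and 0.055 m and x of weight4 in the frame of tray between -0.07 and 0.07 m and y of weight4 in the frame of tray between -0.09 and 0.09 m and z of weight4 in the frame of tray between -0.005 and 0.055 m and x of weight5 in the frame of tray between -0.07 and 0.07 m and y of weight5 in the frame of tray between -0.09 and 0.09 m and z of weight5 in the frame of tray between -0.005 and 0.055 m and x of weight6 in the frame of tray between -0.07 and 0.07 m and y of weight6 in the frame of tray between -0.09 and 0.09 m and z of weight6 in the frame of tray between -0.005 and 0.055 m and angle between tray's own z axis and vertical below 0.2 rad), for 0.2 s.
4. all the weights lie in the scrap bin (x of weight1 in the frame of bin between -0.105 and 0.105 m and y of weight1 in the frame of bin between -0.115 and 0.115 m and z of weight1 in the frame of bin between -0.005 and 0.058 m and x of weight2 in the frame of bin between -0.105 and 0.105 m and y of weight2 in the frame of bin between -0.115 and 0.115 m and z of weight2 in the frame of bin between -0.005 and 0.058 m and x of weight3 in the frame of bin between -0.105 and 0.105 m and y of weight3 in the frame of bin between -0.115 and 0.115 m and z of weight3 in the frame of bin between -0.005 and 0.058 m and x of weight4 in the frame of bin between -0.105 and 0.105 m and y of weight4 in the frame of bin between -0.115 and 0.115 m and z of weight4 in the frame of bin between -0.005 and 0.058 m and x of weight5 in the frame of bin between -0.105 and 0.105 m and y of weight5 in the frame of bin between -0.115 and 0.115 m and z of weight5 in the frame of bin between -0.005 and 0.058 m and x of weight6 in the frame of bin between -0.105 and 0.105 m and y of weight6 in the frame of bin between -0.115 and 0.115 m and z of weight6 in the frame of bin between -0.005 and 0.058 m), for 0.2 s.
At the end, for the whole second after the job is handed in: Every weight present lies at rest in the scrap bin; the tray stands upright and at rest on its cork mat, its middle within 40 mm of the mat's middle; all slides have sprung back (within 6 mm) (all of step 4 and horizontal distance between tray and mat below 0.04 m and z of tray in the frame of mat below 0.012 m and angle between tray's own z axis and vertical below 0.1 rad and linear speed of tray below 0.02 m/s and value of joint each of slide1, slide2, slide3 below 0.006 m and linear speed of each of weight1, weight2, weight3, weight4, weight5, weight6 below 0.03 m/s); the robot touches nothing.
It fails at once if a bystander is moved more than 30 mm (distance of any of collar, stud, spanner, barpack from where it was at the start of the episode above 0.03 m).
Of weight1, weight2, weight3 only 2 to 3 are there at a start; the rules pass over those that are not, and their reading is None.
Of weight4, weight5, weight6 only 2 to 3 are there at a start; the rules pass over those that are not, and their reading is None.
At some moment in a run one of tray, weight4, weight5 may be knocked a few centimetres aside while the robot is not near it.
It also fails if it takes over 210 s, if anything falls off the work surface, if the arm or the gripper's body presses on something with over 40 N, if the wrist force passes 120 N, or if a joint passes its speed limit or range.

## Working session

There is one attempt and no reset: what is moved stays moved. The work goes in short steps, Python scripts to look and compute and a shell command to move; the robot and the scene stay as the last step left them, time stands still between calls to the robot, and variables do not carry over. Pictures are saved under pics/ and viewed, and the job is handed in when it is done.

```bash
mkdir -p pics; ls
python3 - <<'E'
from workcell import status,cams
import cv2,json
print(status.sense())
for n in("scene","top"):
    c=cams.camera(n); cv2.imwrite(f"pics/{n}0.png",c["pixels"][:,:,::-1])
    print(n,c["fx"],c["fy"],c["cx"],c["cy"],c["R"],c["t"])
E
```

```text
pics
{'time': 0.0, 'joint_pos': array([ 1.60859035e+00,  2.55726154e-01,  1.06993075e-01, -4.80645049e-04,
       -1.42392375e+00, -2.84603123e-01]), 'joint_vel': array([-0.00050258, -0.00026238,  0.00092132, -0.00112951,  0.00067337,
       -0.00010477]), 'tau': array([-4.02470014e-04, -3.86632419e+01,  2.37937939e+01,  5.36526069e+00,
       -6.19257145e-03,  1.28518870e-06]), 'ee_pos': array([0.13418984, 0.53285125, 0.23040137]), 'tcp_rot': array([ 3.11579001e+00, -3.86578411e-01, -2.67859970e-04]), 'ft_force': array([-0.69463967,  0.92269385, -0.17688223]), 'wrist_torque': array([-0.02070173, -0.01268434,  0.00349104]), 'gripper_width': 0.0854364907676355}
scene 374.341908239665 374.341908239665 254.99491333289006 188.07527099180115 [[-0.15392008  0.98784566  0.02166955]
 [ 0.60740573  0.11189443 -0.78647181]
 [-0.77933747 -0.1078916  -0.61724591]] [ 0.09556687 -0.28258729  1.33492285]
top 491.446358835671 491.446358835671 258.92110605313894 186.53405182430834 [[ 0.00988416 -0.99958912 -0.0269054 ]
 [-0.98282083 -0.00475223 -0.18450106]
 [ 0.18429739  0.02826682 -0.98246397]] [0.0190352  0.56052943 1.08886045]
```

View pics/scene0.png

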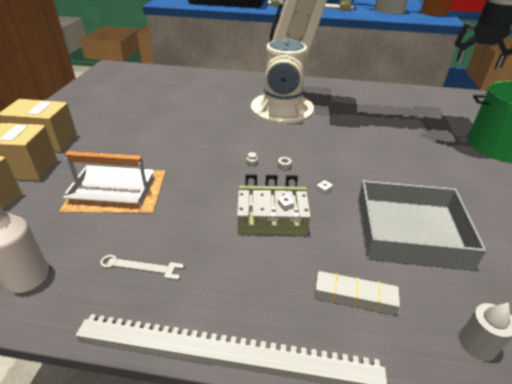

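View pics/top0.png

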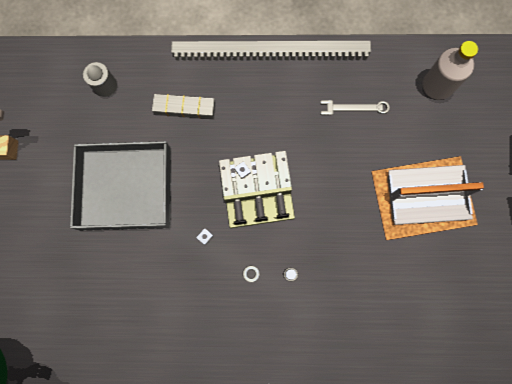

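The scene view shows the tray on its mat at left (115,185), the rack at (273,208) with a weight on top at (286,200), and a loose weight on the bench at (325,186). The bin is at (418,225). The top view shows the same things: loose weight (204,237), rack weight (242,169), collar (251,274), stud (290,274).

```bash
cat > h.py <<'E'
import numpy as np,cv2
from workcell import status,cams
def cam(n):
    c=cams.camera(n); c['R']=np.array(c['R']);c['t']=np.array(c['t']); return c
def ray(c,u,v):
    C=-c['R'].T@c['t']; d=c['R'].T@np.array([(u-c['cx'])/c['fx'],(v-c['cy'])/c['fy'],1]); return C,d
def plane(c,u,v,z):
    C,d=ray(c,u,v); return C+d*(z-C[2])/d[2]
def proj(c,X):
    p=c['R']@np.array(X)+c['t']; return c['fx']*p[0]/p[2]+c['cx'],c['fy']*p[1]/p[2]+c['cy']
def save(c,name,box=None,s=1):
    im=c['pixels'][:,:,::-1]
    if box: x0,y0,x1,y1=box; im=im[y0:y1,x0:x1]
    cv2.imwrite('pics/'+name,cv2.resize(im,None,fx=s,fy=s,interpolation=cv2.INTER_CUBIC))
E
python3 - <<'E'
from h import *
t=cam('top');s=cam('scene')
a=t['pixels'][130:300,190:320,::-1];b=t['pixels'][140:260,360:500,::-1]
cv2.imwrite('pics/crA.png',cv2.resize(a,None,fx=3.5,fy=3.5,interpolation=2))
cv2.imwrite('pics/crB.png',cv2.resize(b,None,fx=5,fy=5,interpolation=2))
save(s,'crC.png',(220,140,340,250),5)
for n,u,v,z in [('wb',204,237,.018),('wr',242,169,.077),('collar',251,274,.022),('stud',290,274,.03),('mat',425,198,.004),('bar1',400,190,.105),('bar2',484,186,.105)]:
    print(n,plane(t,u,v,z).round(4))
for p in [(72,144),(167,143),(168,228),(70,228)]: print('bin',plane(t,*p,.06).round(4))
for p in [(219,157),(288,151),(292,189),(223,199)]: print('rack',plane(t,*p,.059).round(4))
for p in [(374,170),(461,158),(477,229),(387,239)]: print('mat',plane(t,*p,.004).round(4))
E
```

```text
wb [0.4453 0.1524 0.018 ]
wr [0.5964 0.0616 0.077 ]
collar [0.3605 0.0403 0.022 ]
stud [ 0.3613 -0.0493  0.03  ]
mat [ 0.5435 -0.3728  0.004 ]
bar1 [ 0.5443 -0.288   0.105 ]
bar2 [ 0.5541 -0.4706  0.105 ]
bin [0.6594 0.4671 0.06  ]
bin [0.6623 0.2408 0.06  ]
bin [0.4617 0.2296 0.06  ]
bin [0.4601 0.4556 0.06  ]
rack [0.629  0.1171 0.059 ]
rack [ 0.6439 -0.0442  0.059 ]
rack [ 0.5537 -0.0533  0.059 ]
rack [0.5295 0.1054 0.059 ]
mat [ 0.6116 -0.2539  0.004 ]
mat [ 0.6421 -0.4643  0.004 ]
mat [ 0.4702 -0.4904  0.004 ]
mat [ 0.445  -0.2789  0.004 ]
```

View pics/crA.png

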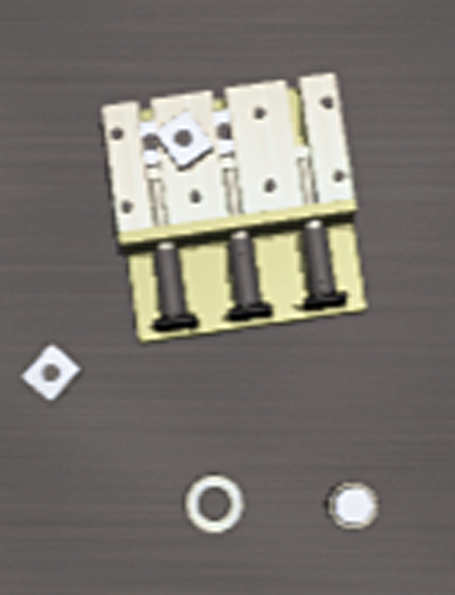

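View pics/crB.png

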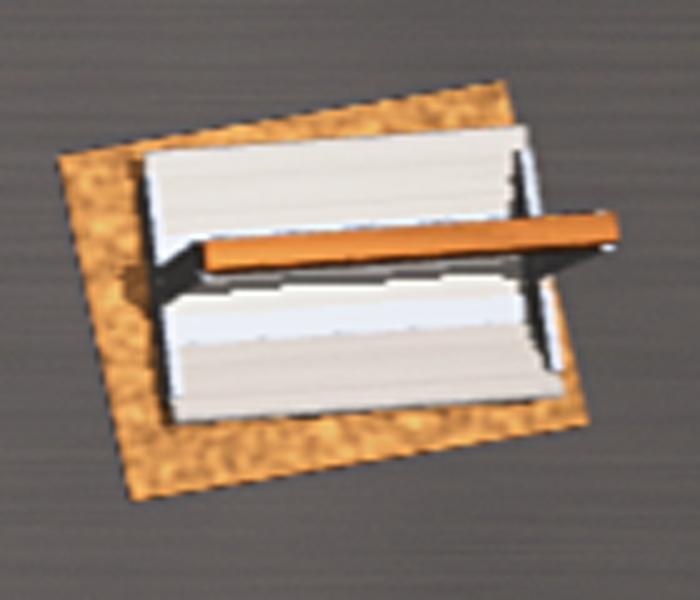

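View pics/crC.png

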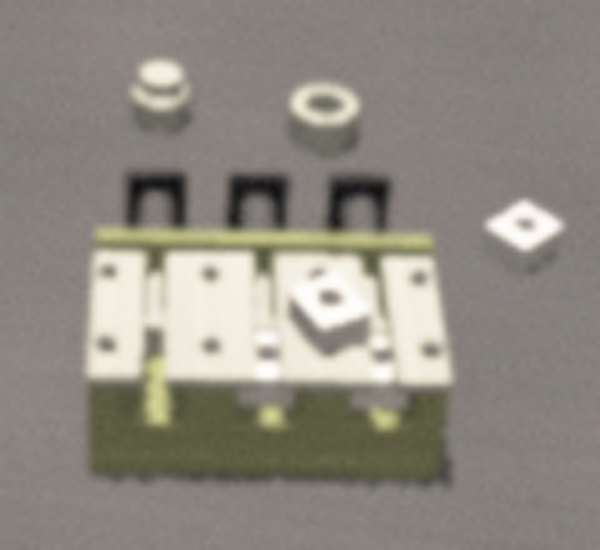

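```bash
cat >> h.py <<'E'
from scipy.spatial.transform import Rotation as Ro
def pose():
    s=status.sense(); return np.array(s['ee_pos']),Ro.from_rotvec(s['tcp_rot']).as_matrix(),s
def yaw(R): return np.arctan2(R[1,0],R[0,0])
def to(x,y,z,psi=None):
    "tool-frame shift (mm) and spin (deg) to a world TCP position / tool-x yaw"
    p,R,s=pose(); d=R.T@(np.array([x,y,z])-p)*1000
    sp=0 if psi is None else -np.degrees((psi-yaw(R)+np.pi)%(2*np.pi)-np.pi)
    return d.round(1),round(float(sp),1)
def st():
    p,R,s=pose(); print('t',round(s['time'],2),'p',p.round(4),'yaw',round(float(yaw(R)),3),'F',np.round(s['ft_force'],1),'w',round(s['gripper_width']*1000,1),'j',np.round(s['joint_pos'],2),'tilt',np.round(R[:,2],3))
E
python3 - <<'E'
from h import *
t=cam('top')
im=t['pixels'].astype(int);hsv=cv2.cvtColor(t['pixels'],cv2.COLOR_RGB2HSV)
print('camC',(-t['R'].T@t['t']).round(3))
g=lambda x,y,s,ox,oy:(x/s+ox,y/s+oy)
for n,q in [('fl',(103,105)),('fr',(335,73)),('rr',(355,212)),('rl',(120,242))]:
    print('roof',n,plane(t,*g(*q,3.5,190,130),.059).round(4))
for n,q in [('rr',(366,308)),('rl',(140,341))]: print('base',n,plane(t,*g(*q,3.5,190,130),.012).round(4))
for n,q in [('p1',(175,318)),('p2',(250,309)),('p3',(324,296))]: print(n,plane(t,*g(*q,3.5,190,130),.058).round(4))
# bin rim mask
def rect(mask,z,name):
    cs,_=cv2.findContours(mask.astype(np.uint8),0,2)
    c=max(cs,key=cv2.contourArea); P=np.array([plane(t,*p[0],z)[:2] for p in c])*1000
    r=cv2.minAreaRect(P.astype(np.float32)); print(name,np.round(r[0],1),np.round(r[1],1),round(r[2],2),len(c))
m=np.zeros(hsv.shape[:2],bool); m[130:260,350:500]=True
mm=m&(hsv[...,0]<22)&(hsv[...,1]>120)&(hsv[...,2]>80)
rect(cv2.morphologyEx(mm.astype(np.uint8),cv2.MORPH_CLOSE,np.ones((35,35))),.004,'mat')
print(hsv[170,364:392].tolist()[::4],hsv[188,430:450:5].tolist())
print(hsv[144,60:80:3].tolist())
st()
print(to(.549,-.379,.2,-1.517))
E
```

```text
camC [ 0.35  -0.009  1.174]
roof fl [0.6218 0.116  0.059 ]
roof fr [ 0.6443 -0.0388  0.059 ]
roof rr [ 0.5501 -0.0519  0.059 ]
roof rl [0.5292 0.1025 0.059 ]
base rr [ 0.4924 -0.061   0.012 ]
base rl [0.4689 0.092  0.012 ]
p1 [0.4794 0.0654 0.058 ]
p2 [0.4856 0.0166 0.058 ]
p3 [ 0.4945 -0.0317  0.058 ]
mat [ 548.3 -387. ] [169.5 255.9] 9.9 106
[[4, 17, 103], [5, 15, 102], [5, 35, 94], [13, 134, 148], [15, 159, 222], [15, 161, 190], [14, 115, 204]] [[14, 178, 229], [13, 179, 229], [14, 179, 228], [13, 177, 228]]
[[9, 19, 94], [4, 19, 94], [0, 16, 95], [9, 19, 92], [5, 17, 92], [35, 11, 137], [40, 4, 172]]
t 0.25 p [0.1343 0.5331 0.2309] yaw -0.247 F [-0.  -0.2  0.7] w 85.2 j [ 1.61  0.26  0.11 -0.   -1.42 -0.28] tilt [-0.    -0.001 -1.   ]
(array([625. , 783.1,  31.6]), 72.8)
```

```bash
python3 -m pendant '[312,391,10,36,60, 312,391,10,36,60, 312,391,10,36,60, 312,391,10,36,60, 312,391,10,36,60, 312,391,10,36,60, 312,391,10,36,60, 312,391,10,36,60, 312,391,10,36,60, 312,391,10,36,60, 312,391,10,36,60, 312,391,10,36,60, 312,391,10,36,60, 312,391,10,36,60, 312,391,10,36,60, 312,391,10,36,60]' 40
python3 -c "
from h import *
st();print(to(.549,-.379,.2,-1.517))"
```

```text
time: 1.58
ee_pos: [0.3411, 0.0789, 0.2213]
tcp_rot: [-2.847, 1.329, 0.0]
ft_force: [-0.6, -0.6, 0.5]
gripper_width: 0.0599
t 1.58 p [0.3411 0.0789 0.2213] yaw -0.873 F [-0.6 -0.6  0.5] w 59.9 j [ 0.68 -0.15 -0.35 -0.   -1.37  0.01] tilt [ 0.  0. -1.]
(array([484.5, 134.7,  21.2]), 36.9)
```

Spin sign and shifts behave as predicted.

```bash
python3 -m pendant '[484.5,134.7,21,36.9,60, 484.5,134.7,21,36.9,60, 484.5,134.7,21,36.9,60, 484.5,134.7,21,36.9,60, 484.5,134.7,21,36.9,60, 484.5,134.7,21,36.9,60, 484.5,134.7,21,36.9,60, 484.5,134.7,21,36.9,60, 484.5,134.7,21,36.9,60, 484.5,134.7,21,36.9,60, 484.5,134.7,21,36.9,60, 484.5,134.7,21,36.9,60, 484.5,134.7,21,36.9,60, 484.5,134.7,21,36.9,60, 484.5,134.7,21,36.9,60, 484.5,134.7,21,36.9,60]' 40
python3 -c "
from h import *
st();print(to(.549,-.379,.079,-1.517))
save(cam('scene'),'s1.png',(30,60,230,240),4); save(cam('top'),'t1.png',(350,120,512,270),4)"
```

```text
time: 2.92
ee_pos: [0.5494, -0.3781, 0.2011]
tcp_rot: [-2.281, 2.16, -0.001]
ft_force: [-0.0, -0.2, -0.0]
gripper_width: 0.0601
t 2.92 p [ 0.5494 -0.3781  0.2011] yaw -1.516 F [-0.  -0.2 -0. ] w 60.1 j [-0.37  0.5   0.4  -0.   -1.47  0.42] tilt [ 0.001 -0.    -1.   ]
(array([  0.8,   0.5, 122.1]), 0.0)
```

View pics/s1.png

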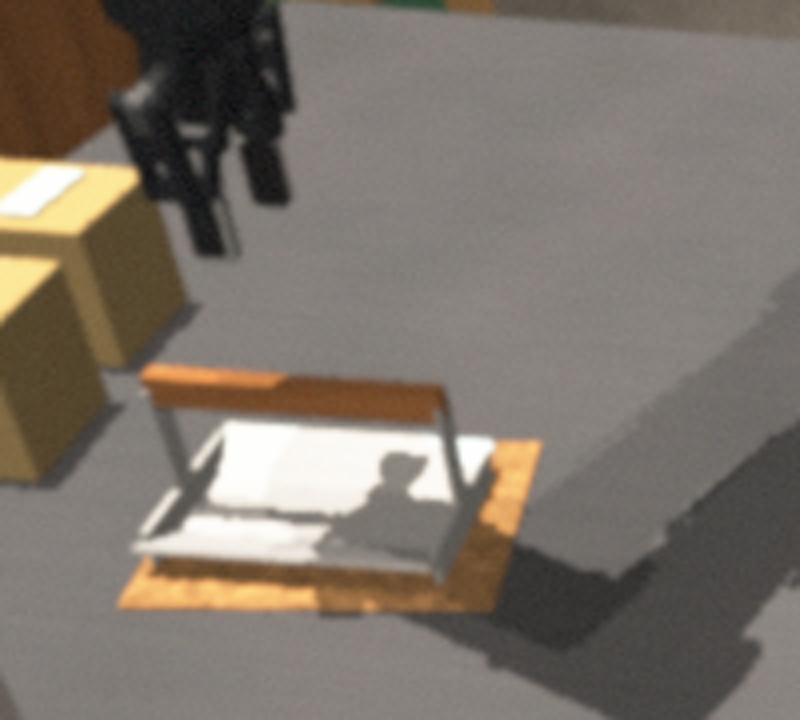

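The tray sits on the mat with the handle between the open fingers (gripper about 100 mm above, pixel (200,200) of the crop). I'll descend and grip.

```bash
python3 -m pendant '[1,0,30,0,60, 1,0,60,0,60, 1,0,90,0,60, 1,0,110,0,60, 1,0,122,0,60, 1,0,122,0,60, 1,0,122,0,0, 1,0,122,0,0, 1,0,122,0,0, 1,0,122,0,0, 1,0,122,0,0, 1,0,122,0,0, 1,0,122,0,0, 1,0,122,0,0]' 60
python3 -c "
from h import *
st()"
```

```text
time: 4.18
ee_pos: [0.5492, -0.3816, 0.0801]
tcp_rot: [-2.278, 2.163, -0.004]
ft_force: [-1.1, 2.1, 6.1]
gripper_width: 0.0131
t 4.18 p [ 0.5492 -0.3816  0.0801] yaw -1.519 F [-1.1  2.1  6.1] w 13.1 j [-0.37  0.56  0.18  0.   -1.19  0.43] tilt [ 0.002 -0.001 -1.   ]
```

```bash
python3 -m pendant '[0,0,-20,0,0, 0,0,-40,0,0, 0,0,-60,0,0, 0,0,-80,0,0, 0,0,-100,0,0, 0,0,-110,0,0, 0,0,-110,0,0, 0,0,-110,0,0]'
python3 -c "
from h import *
st()
psi=-np.pi/2+.144
print(to(.66,-.2,.19,psi),to(.7018,.0481,.19,psi))
save(cam('scene'),'s2.png',(30,60,230,240),4)"
```

```text
time: 4.85
ee_pos: [0.5485, -0.3809, 0.1875]
tcp_rot: [-2.277, 2.163, 0.001]
ft_force: [0.0, 0.3, -4.0]
gripper_width: 0.013
t 4.85 p [ 0.5485 -0.3809  0.1875] yaw -1.519 F [ 0.   0.3 -4. ] w 13.0 j [-0.37  0.51  0.37 -0.   -1.44  0.43] tilt [-0.     0.001 -1.   ]
(array([-175. , -120.7,   -2.4]), -5.3) (array([-420.6, -175.2,   -2.1]), -5.3)
```

View pics/s2.png

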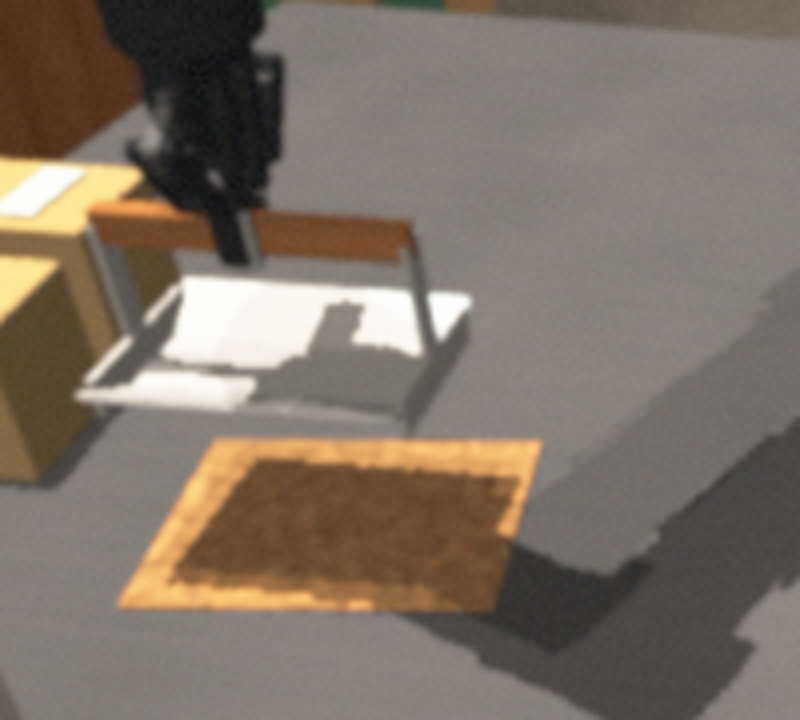

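The tray hangs level with the fingers near the middle of the bar, and the whole mat is visible, so I'll measure it. Moving to the catch.

```bash
python3 -m pendant '[-175,-121,-5,-5.3,0, -175,-121,-5,-5.3,0, -175,-121,-5,-5.3,0, -175,-121,-5,-5.3,0, -175,-121,-5,-5.3,0, -175,-121,-5,-5.3,0, -200,-130,-5,-5.3,0, -230,-140,-5,-5.3,0, -260,-148,-5,-5.3,0, -290,-156,-5,-5.3,0, -320,-163,-4,-5.3,0, -350,-168,-4,-5.3,0, -380,-172,-3,-5.3,0, -405,-174,-2,-5.3,0, -420,-175,-2,-5.3,0, -420,-175,-2,-5.3,0, -420,-175,-2,-5.3,0]'
python3 - <<'E'
from h import *
st()
psi=-np.pi/2+.144
print(to(.7018,.0481,.077,psi))
s=cam('scene');t=cam('top')
P=[plane(s,u/4+30,v/4+60,.004)[:2] for u,v in [(215,438),(542,442),(493,610),(120,607)]]
print(np.round(P,4),np.mean(P,0))
save(t,'t3.png',(150,60,350,260),3.9); save(s,'s3.png',(180,120,380,280),4)
hsv=cv2.cvtColor(t['pixels'],cv2.COLOR_RGB2HSV)
m=np.zeros(hsv.shape[:2],bool); m[130:260,350:500]=True
mm=m&(hsv[...,0]<22)&(hsv[...,1]>100)&(hsv[...,2]>60)
cs,_=cv2.findContours(mm.astype(np.uint8),0,2);c=max(cs,key=cv2.contourArea)
r=cv2.minAreaRect(np.array([plane(t,*p[0],.004)[:2] for p in c]).astype(np.float32)*1000);print(r)
E
```

```text
time: 6.32
ee_pos: [0.7011, 0.0477, 0.1888]
tcp_rot: [2.375, -2.053, -0.002]
ft_force: [0.3, -0.6, -3.0]
gripper_width: 0.013
t 6.32 p [0.7011 0.0477 0.1888] yaw -1.425 F [ 0.3 -0.6 -3. ] w 13.0 j [ 0.29  0.58  0.5  -0.   -1.49 -0.14] tilt [-0.003 -0.001 -1.   ]
(array([ -0.3,  -1. , 111.8]), 0.1)
[[ 0.4782 -0.4913]
 [ 0.4423 -0.2741]
 [ 0.6104 -0.2447]
 [ 0.6464 -0.4592]] [ 0.54431991 -0.36734313]
((545.4257202148438, -369.2928161621094), (169.98837280273438, 220.62879943847656), 9.90494441986084)
```

View pics/t3.png

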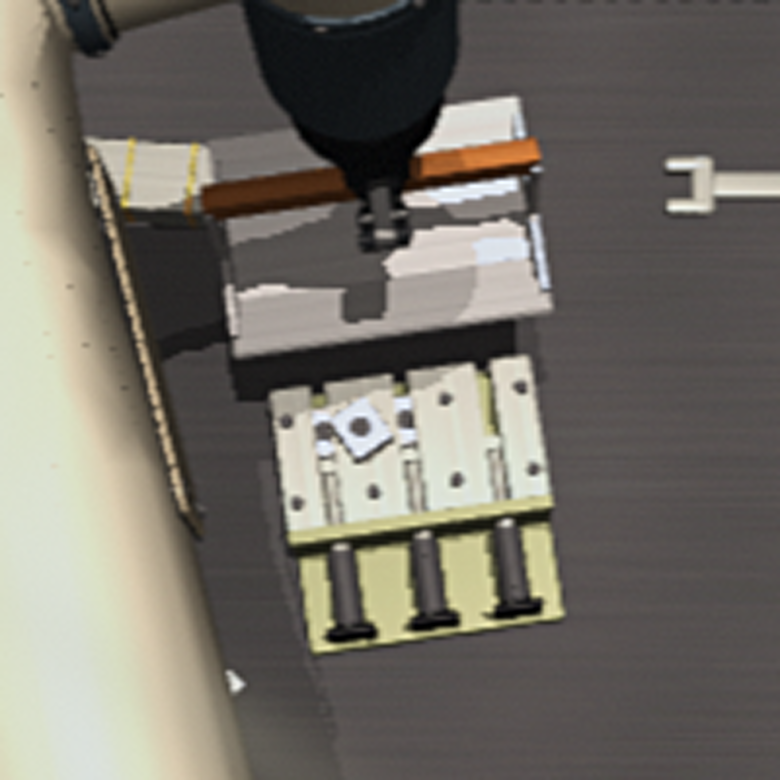

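View pics/s3.png

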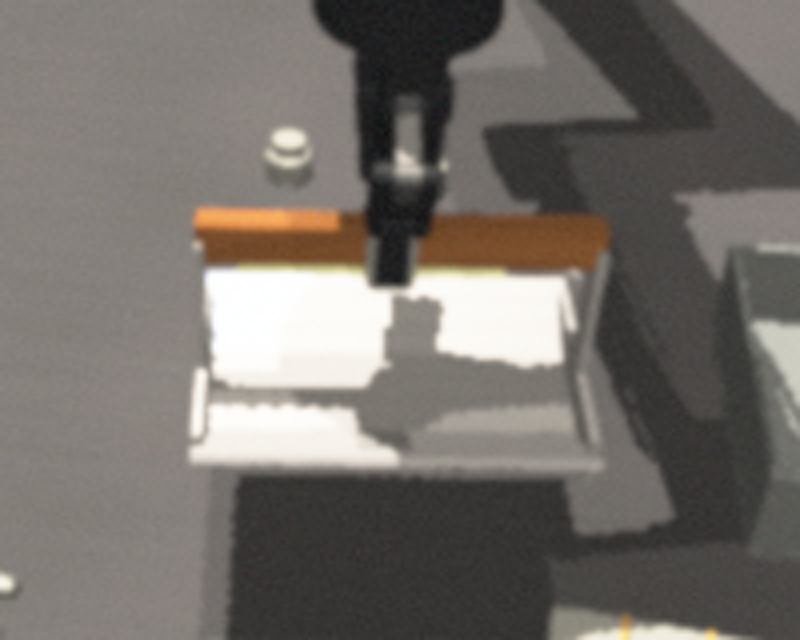

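Run:
```python
from h import *
im=cv2.imread('pics/top0.png')
class _:pass
t=cam('top')
for p in [(154,95),(214,97),(213,118),(153,113)]: print('bar',plane(t,*p,.03 if p[1]<115 else 0).round(4))
o=np.array([.589,.0317]);a=.144;X=np.array([np.cos(a),np.sin(a)]);Y=np.array([-X[1],X[0]])
print('catch',o+.114*X)
for x,y in [(.179,.09),(.179,-.09),(.049,.09)]: print('tray corner',o+x*X+y*Y)
cv2.imwrite('pics/bp.png',cv2.resize(im[80:130,140:230],None,fx=8,fy=8))
```

```text
bar [0.7933 0.2853 0.03  ]
bar [0.7881 0.1365 0.03  ]
bar [0.7442 0.1414 0.    ]
bar [0.7468 0.2855 0.03  ]
catch [0.70182009 0.04805933]
tray corner [0.75323208 0.1464555 ]
tray corner [ 0.77906259 -0.03168148]
tray corner [0.62457759 0.12780013]
```

View pics/bp.png

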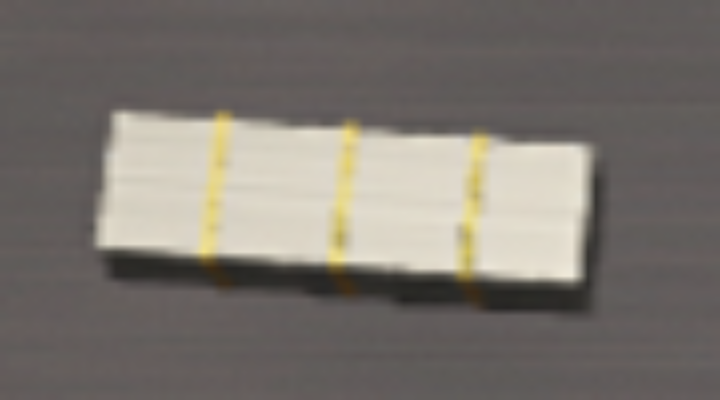

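The bar pack's near corner (about 0.745, 0.138) would overlap the tray's rim corner, so I shift the tray about 16 mm toward rack -y. Pocket 1's exit is still well inside it.

```bash
python3 -m pendant '[19.5,-1,0,0,0, 19.5,-1,0,0,0, 19.5,-1,30,0,0, 19.5,-1,60,0,0, 19.5,-1,80,0,0, 19.5,-1,95,0,0, 19.5,-1,102,0,0, 19.5,-1,108,0,0, 19.5,-1,111,0,0, 19.5,-1,112,0,0, 19.5,-1,112,0,0]'
python3 - <<'E'
from h import *
st()
s=cam('scene');t=cam('top')
save(t,'t4.png',(150,60,350,260),3.9); save(s,'s4.png',(180,120,380,280),4)
E
```

```text
time: 7.38
ee_pos: [0.706, 0.0279, 0.0792]
tcp_rot: [-2.375, 2.055, -0.002]
ft_force: [0.6, 0.4, -2.7]
gripper_width: 0.0129
t 7.38 p [0.706  0.0279 0.0792] yaw -1.427 F [ 0.6  0.4 -2.7] w 12.9 j [ 0.26  0.63  0.31  0.   -1.25 -0.12] tilt [ 0.002  0.    -1.   ]
```

View pics/t4.png

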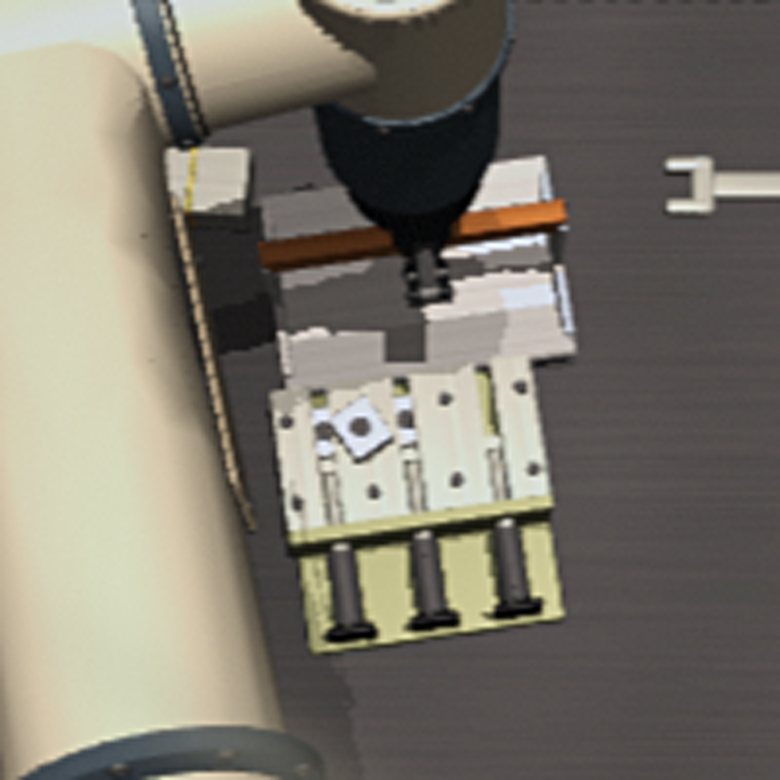

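View pics/s4.png

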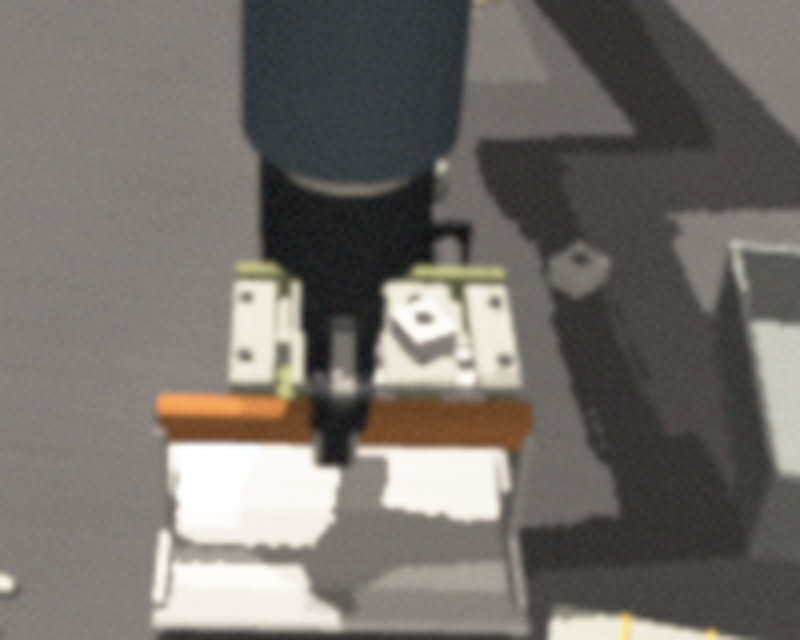

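Tray aligned with the rack face, clear of the bar pack, about 3 mm above the bench. Lower and release.

```bash
python3 -m pendant '[0,0,2,0,0, 0,0,3,0,0, 0,0,3,0,0, 0,0,3,0,20, 0,0,3,0,40, 0,0,3,0,50, 0,0,3,0,50, 0,0,3,0,50, 0,0,-20,0,50, 0,0,-60,0,50, 0,0,-100,0,50, 0,0,-130,0,50, 0,0,-130,0,50]'
python3 - <<'E'
from h import *
st()
o=np.array([.589,.0317]);a=.144;X=np.array([np.cos(a),np.sin(a)]);Y=np.array([-X[1],X[0]])
p=o-.155*X+.05*Y
print(p,to(*p,.2,-np.pi/2+.144))
E
```

```text
time: 8.57
ee_pos: [0.7084, 0.0275, 0.2176]
tcp_rot: [-2.368, 2.049, -0.017]
ft_force: [-0.3, -0.7, 0.5]
gripper_width: 0.0502
t 8.57 p [0.7084 0.0275 0.2176] yaw -1.427 F [-0.3 -0.7  0.5] w 50.2 j [ 0.26  0.58  0.57  0.   -1.55 -0.12] tilt [ 0.014  0.    -1.   ]
[0.42842912 0.05893955] (array([-71.4, 272.8,  13.6]), 0.0)
```

```bash
python3 -m pendant '[-20,70,13,0,0, -71,273,13,0,0, -71,273,13,0,0, -71,273,13,0,0, -71,273,13,0,0, -71,273,13,0,0, -71,273,13,0,0, -71,273,13,0,0, -71,273,13,0,0, -71,273,13,0,0, -71,273,60,0,0, -71,273,100,0,0, -71,273,140,0,0, -71,273,170,0,0, -71,273,183,0,0, -71,273,183,0,0]'
python3 - <<'E'
from h import *
st()
o=np.array([.589,.0317]);a=.144;X=np.array([np.cos(a),np.sin(a)]);Y=np.array([-X[1],X[0]])
p=o-.13*X+.05*Y
print(p,to(*p,.034,-np.pi/2+.144))
s=cam('scene');t=cam('top')
save(t,'t5.png',(190,100,340,300),3); save(s,'s5.png',(220,120,360,260),4)
E
```

```text
time: 9.9
ee_pos: [0.4234, 0.0578, 0.0217]
tcp_rot: [2.369, -2.053, -0.005]
ft_force: [-0.7, -0.1, -0.4]
gripper_width: -0.0002
t 9.9 p [0.4234 0.0578 0.0217] yaw -1.428 F [-0.7 -0.1 -0.4] w -0.2 j [ 0.5   0.21 -0.54 -0.   -0.83 -0.36] tilt [-0.007 -0.003 -1.   ]
[0.45317037 0.06252712] (array([ -0.4, -30.1, -12.6]), -0.1)
```

View pics/t5.png

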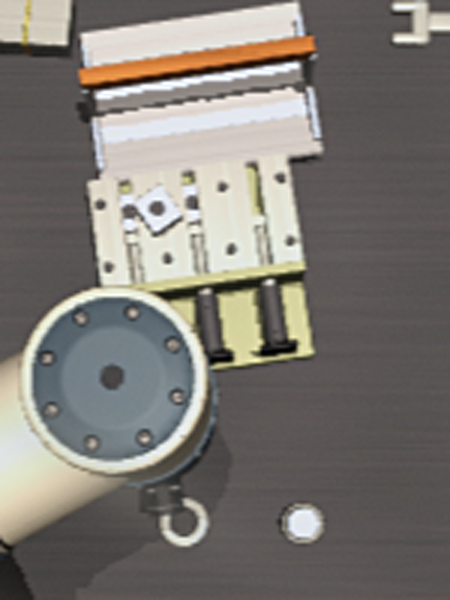

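View pics/s5.png

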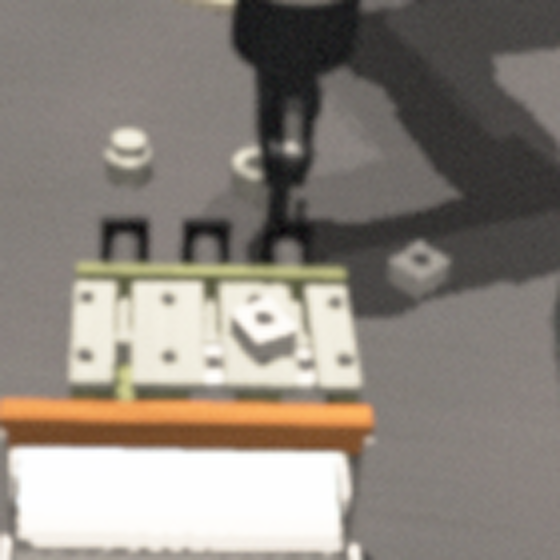

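Tray is standing square at the rack, the fingers are behind the left plate, z a little low. Raise 12 mm and push forward in stages.

```bash
python3 -m pendant '[0,0,-12,0,0, 0,-15,-12,0,0, 0,-30,-12,0,0, 0,-45,-12,0,0, 0,-55,-12,0,0, 0,-60,-12,0,0, 0,-60,-12,0,0]'
python3 -m pendant '[0,-5,0,0,0, 0,-10,0,0,0, 0,-15,0,0,0, 0,-15,0,0,0]'
python3 -c "
from h import *
st(); save(cam('top'),'t6.png',(190,100,340,300),3);save(cam('scene'),'s6.png',(220,120,360,260),4)"
```

```text
time: 10.58
ee_pos: [0.4851, 0.0677, 0.038]
tcp_rot: [-2.375, 2.056, -0.0]
ft_force: [-4.8, -1.3, 3.1]
gripper_width: -0.0001
time: 10.92
ee_pos: [0.4985, 0.0696, 0.0376]
tcp_rot: [2.374, -2.055, -0.001]
ft_force: [-6.0, -1.7, 4.9]
gripper_width: 0.0003
t 10.92 p [0.4985 0.0696 0.0376] yaw -1.427 F [-6.  -1.7  4.9] w 0.3 j [ 0.45  0.32 -0.34 -0.   -0.92 -0.31] tilt [-0.001 -0.    -1.   ]
```

View pics/s6.png

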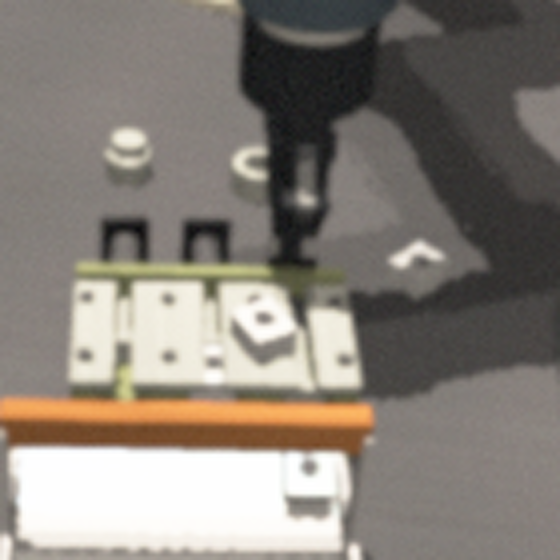

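The weight is already in the tray at crop (312,480). Pressing on to the end stop.

```bash
python3 -m pendant '[0,-4,0,0,0, 0,-8,0,0,0, 0,-10,0,0,0, 0,-10,0,0,0]'
python3 -c "
from h import *
st()"
```

```text
time: 11.35
ee_pos: [0.5072, 0.0708, 0.0374]
tcp_rot: [2.373, -2.054, -0.003]
ft_force: [-8.2, -1.1, 5.3]
gripper_width: -0.0001
t 11.35 p [0.5072 0.0708 0.0374] yaw -1.427 F [-8.2 -1.1  5.3] w -0.1 j [ 0.44  0.33 -0.31 -0.   -0.93 -0.3 ] tilt [-0.003 -0.001 -1.   ]
```

```bash
python3 -m pendant '[0,-3,0,0,0, 0,-5,0,0,0, 0,-5,0,0,0, 0,-5,0,0,0]'
python3 -c "
from h import *
st()
save(cam('scene'),'s7.png',(220,120,360,260),4)"
```

```text
time: 11.68
ee_pos: [0.5074, 0.0705, 0.0368]
tcp_rot: [2.367, -2.051, -0.012]
ft_force: [-22.3, 0.8, 15.8]
gripper_width: 0.0001
t 11.68 p [0.5074 0.0705 0.0368] yaw -1.428 F [-22.3   0.8  15.8] w 0.1 j [ 0.44  0.34 -0.3  -0.   -0.94 -0.3 ] tilt [-0.012 -0.002 -1.   ]
```

View pics/s7.png

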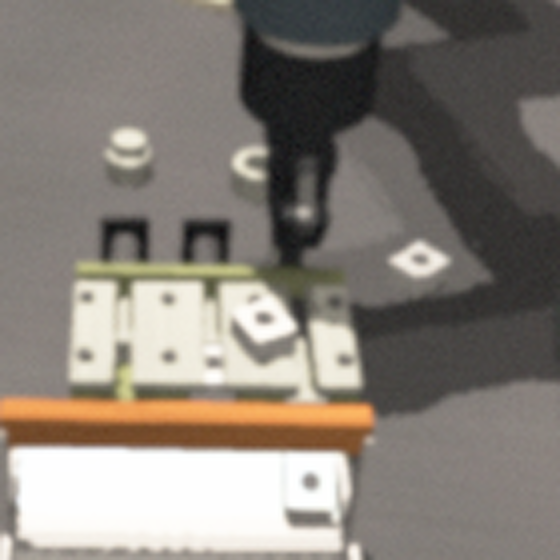

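End stop reached (force jump to 22 N). Back off and do the middle slide.

```bash
python3 -m pendant '[0,20,0,0,0, 0,50,0,0,0, 0,70,0,0,0, 0,70,0,0,0, 25,70,0,0,0, 50,70,0,0,0, 50,70,0,0,0, 50,55,0,0,0, 50,40,0,0,0, 50,30,0,0,0, 50,20,0,0,0, 50,10,0,0,0, 50,5,0,0,0, 50,3,0,0,0, 50,3,0,0,0]'
python3 -c "
from h import *
st()
save(cam('scene'),'s8.png',(220,120,360,260),4)"
```

```text
time: 12.98
ee_pos: [0.5148, 0.0211, 0.0367]
tcp_rot: [2.37, -2.052, -0.007]
ft_force: [-12.9, -2.4, 9.0]
gripper_width: 0.0002
t 12.98 p [0.5148 0.0211 0.0367] yaw -1.427 F [-12.9  -2.4   9. ] w 0.2 j [ 0.34  0.34 -0.3  -0.   -0.94 -0.2 ] tilt [-0.008 -0.002 -1.   ]
```

View pics/s8.png

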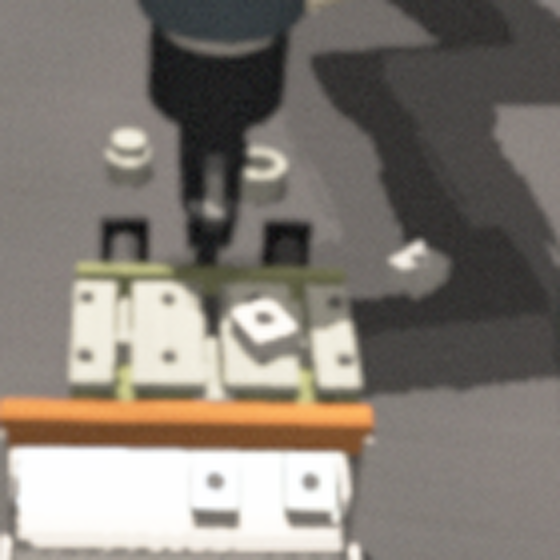

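Two weights lie in the tray at crop (215,490) and (310,490). I'll press the third slide too; its slot looks empty.

```bash
python3 -m pendant '[0,20,0,0,0, 0,50,0,0,0, 0,70,0,0,0, 0,70,0,0,0, 25,70,0,0,0, 50,70,0,0,0, 50,70,0,0,0, 50,55,0,0,0, 50,40,0,0,0, 50,30,0,0,0, 50,20,0,0,0, 50,10,0,0,0, 50,4,0,0,0, 50,0,0,0,0, 50,0,0,0,0]'
python3 -m pendant '[0,20,0,0,0, 0,50,0,0,0, 0,50,-40,0,60, 0,50,-80,0,60, 0,50,-120,0,60, 0,50,-160,0,60, 0,50,-160,0,60, 0,50,-160,0,60]'
python3 - <<'E'
from h import *
st()
t=cam('top'); hsv=cv2.cvtColor(t['pixels'],cv2.COLOR_RGB2HSV)
cv2.imwrite('pics/t9.png',cv2.resize(t['pixels'][60:260,170:330,::-1],None,fx=3.7,fy=3.7,interpolation=2))
s=cam('scene');save(s,'s9.png',(220,120,360,260),4)
for n,box,z in [('wb',(190,222,220,252),.018),('wr',(228,155,260,185),.077)]:
    x0,y0,x1,y1=box; m=(t['pixels'][y0:y1,x0:x1].min(2)>(195 if n=='wr' else 150)).astype(np.uint8)
    cs,_=cv2.findContours(m,0,2);c=max(cs,key=cv2.contourArea)
    P=np.array([plane(t,p[0][0]+x0,p[0][1]+y0,z)[:2] for p in c]).astype(np.float32)*1000
    print(n,cv2.minAreaRect(P))
E
```

```text
time: 14.28
ee_pos: [0.5222, -0.028, 0.0366]
tcp_rot: [2.37, -2.052, -0.008]
ft_force: [-13.0, -2.8, 9.0]
gripper_width: -0.0001
time: 14.95
ee_pos: [0.4787, -0.0337, 0.2005]
tcp_rot: [-2.371, 2.051, -0.008]
ft_force: [-0.4, -0.3, -0.7]
gripper_width: 0.0598
t 14.95 p [ 0.4787 -0.0337  0.2005] yaw -1.426 F [-0.4 -0.3 -0.7] w 59.8 j [ 0.26  0.12 -0.14  0.   -1.3  -0.11] tilt [ 0.008  0.002 -1.   ]
wb ((446.5901184082031, 160.1162567138672), (68.26661682128906, 52.715171813964844), 0.4812811315059662)
wr ((577.7462158203125, 61.299224853515625), (32.60505294799805, 64.05010223388672), 0.2687741816043854)
```

View pics/t9.png

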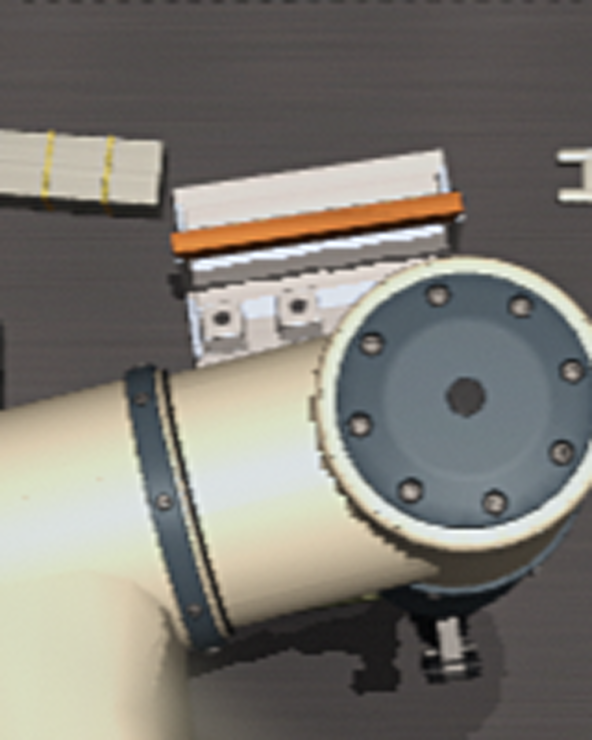

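View pics/s9.png

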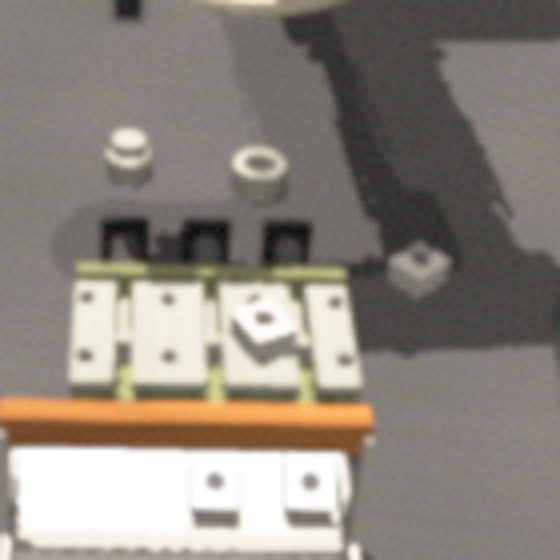

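Run:
```python
from h import *
t=cam('top')
im=cv2.imread('pics/top0.png')
for n,box,z,thr in [('wb',(194,226,216,248),.018,170),('wr',(230,158,254,182),.077,225)]:
    x0,y0,x1,y1=box; cv2.imwrite(f'pics/{n}.png',cv2.resize(im[y0:y1,x0:x1],None,fx=16,fy=16,interpolation=cv2.INTER_CUBIC))
for n,z,q in [('wb',.018,[(22,376),(50,346),(80,372),(52,400)]),('wr',.077,[(157,127),(187,111),(212,146),(186,165)])]:
    P=np.array([plane(t,x/3.5+190,y/3.5+130,z)[:2] for x,y in q])
    print(n,P.mean(0).round(4)); 
    for i in range(4):
        d=P[(i+1)%4]-P[i]; print(np.linalg.norm(d).round(4),np.degrees(np.arctan2(d[1],d[0])).round(1))
s=cam('scene')
for n,z,u,v in [('wb dot',.018,420,258),('wr dot',.077,264,317)]: print(n,plane(s,u/4+220,v/4+120,z).round(4))
print('wr dot top',plane(t,183/3.5+190,137/3.5+130,.077),'wb',plane(t,51/3.5+190,372/3.5+130,.018))
```

```text
wb [0.446 0.151]
0.0274 -42.0
0.0271 -129.9
0.0263 135.9
0.0261 52.5
wr [0.5959 0.0593]
0.0223 -61.0
0.0288 -144.5
0.0211 127.2
0.0319 37.5
wb dot [0.4451 0.154  0.018 ]
wr dot [0.5936 0.0626 0.077 ]
wr dot top [0.59607708 0.06095421 0.077     ] wb [0.44695674 0.1510755  0.018     ]
```

View pics/wr.png

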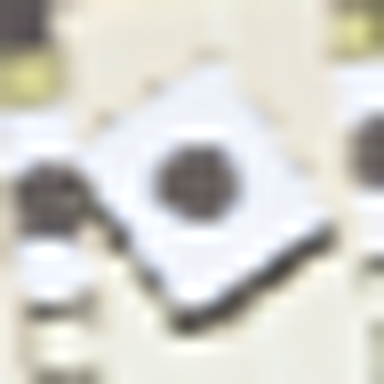

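View pics/wb.png

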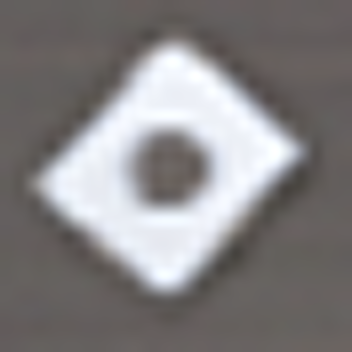

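Run:
```python
from h import *
t=cam('top')
g=lambda x,y:(x/3.7+170,y/3.7+60)
for q,z in [((222,318),.026),((297,307),.026),((173,235),.105),((463,196),.105),((172,190),.023),((443,152),.023),((200,368),.023)]: print(q,plane(t,*g(*q),z).round(4))
print(to(.595,.0618,.13,np.radians(-53)),to(.595,.0618,.062,np.radians(-53)))
```

```text
(222, 318) [0.6649 0.0949 0.026 ]
(297, 307) [0.6724 0.0459 0.026 ]
(173, 235) [0.6958 0.119  0.105 ]
(463, 196) [ 0.721 -0.059  0.105]
(172, 190) [0.7535 0.1303 0.023 ]
(443, 152) [ 0.7801 -0.0497  0.023 ]
(200, 368) [0.632  0.1088 0.023 ]
(array([ -78.1, -132.1,   65.7]), -28.7) (array([ -78.1, -132.3,  133.7]), -28.7)
```

```bash
python3 -m pendant '[-78,-132,60,-28.7,50, -78,-132,66,-28.7,50, -78,-132,66,-28.7,50, -78,-132,66,-28.7,50, -78,-132,66,-28.7,50, -78,-132,66,-28.7,50, -78,-132,66,-28.7,50, -78,-132,90,-28.7,50, -78,-132,110,-28.7,50, -78,-132,125,-28.7,50, -78,-132,133,-28.7,50, -78,-132,133,-28.7,50]'
python3 -c "
from h import *
st();print(to(.595,.0618,.062,np.radians(-53)))
save(cam('top'),'t10.png',(190,100,340,250),4);save(cam('scene'),'s10.png',(220,120,360,260),4)"
```

```text
time: 16.2
ee_pos: [0.5941, 0.0607, 0.0636]
tcp_rot: [2.809, -1.404, -0.002]
ft_force: [-1.3, 0.1, 0.1]
gripper_width: 0.0505
t 16.2 p [0.5941 0.0607 0.0636] yaw -0.927 F [-1.3  0.1  0.1] w 50.5 j [ 0.36  0.45 -0.05 -0.   -1.07  0.28] tilt [-0.002 -0.    -1.   ]
(array([-0.3, -1.3,  1.6]), -0.1)
```

View pics/s10.png

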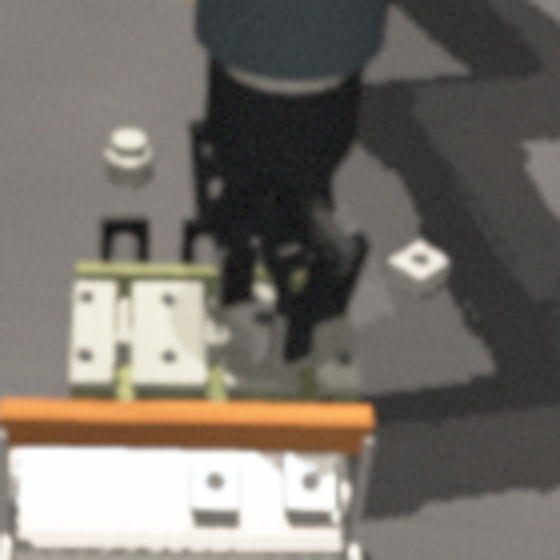

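The weight is between the two fingers (crop (265,320)). Close and lift.

```bash
python3 -m pendant '[0,-1,1,0,20, 0,-1,1,0,0, 0,-1,1,0,0, 0,-1,1,0,0, 0,-1,1,0,0, 0,-1,1,0,0, 0,-1,1,0,0, 0,-1,-20,0,0, 0,-1,-50,0,0, 0,-1,-80,0,0, 0,-1,-80,0,0]' 50
python3 - <<'E'
from h import *
st()
c=np.array([.7084,.030]);a=.142;X=np.array([np.cos(a),np.sin(a)]);Y=np.array([-X[1],X[0]])
p=c-.038*X-.058*Y
print(p,to(*p,.14,.142),to(*p,.036,.142))
E
```

```text
time: 17.22
ee_pos: [0.5997, 0.0625, 0.1512]
tcp_rot: [-2.806, 1.399, -0.015]
ft_force: [1.9, -0.6, 0.6]
gripper_width: 0.0288
t 17.22 p [0.5997 0.0625 0.1512] yaw -0.925 F [ 1.9 -0.6  0.6] w 28.8 j [ 0.36  0.38  0.09  0.   -1.26  0.28] tilt [ 0.011  0.001 -1.   ]
[ 0.67899082 -0.03279411] (array([123.7,  -5.8,  12. ]), -61.1) (array([123.1,  -4.8, 116. ]), -61.1)
```

```bash
python3 -m pendant '[124,-6,10,-61,0, 124,-6,10,-61,0, 124,-6,10,-61,0, 124,-6,10,-61,0, 124,-6,10,-61,0, 124,-6,10,-61,0, 124,-6,10,-61,0, 124,-6,10,-61,0, 124,-6,10,-61,0, 124,-6,10,-61,0, 124,-6,10,-61,0]'
python3 - <<'E'
from h import *
st()
print(to(0.679,-0.0328,.036,.142))
save(cam('top'),'t11.png',(190,100,340,250),4);save(cam('scene'),'s11.png',(200,120,360,260),4)
E
```

```text
time: 18.13
ee_pos: [0.6755, -0.0332, 0.134]
tcp_rot: [-3.134, -0.214, 0.001]
ft_force: [-1.0, 0.2, -1.2]
gripper_width: 0.0288
t 18.13 p [ 0.6755 -0.0332  0.134 ] yaw 0.136 F [-1.   0.2 -1.2] w 28.8 j [ 0.18  0.54  0.3  -0.   -1.33  1.53] tilt [-0.  0. -1.]
(array([ 3.6,  0.1, 98. ]), -0.3)
```

View pics/s11.png

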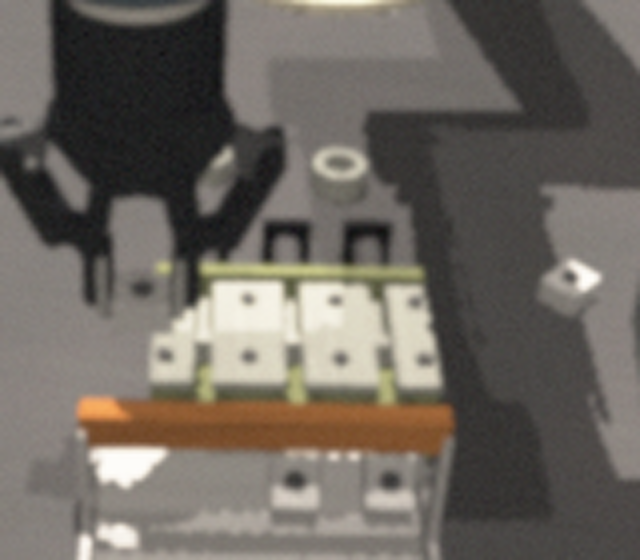

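Weight held. The loose bench weight has been knocked aside (now scene (342,191), was (325,185)); I'll measure it again later. Lower the held weight into the tray, staying above the bar height with the gripper body.

```bash
python3 -m pendant '[1,0,30,0,0, 1,0,60,0,0, 1,0,80,0,0, 1,0,92,0,0, 1,0,92,0,0, 1,0,92,0,38, 1,0,92,0,38, 1,0,92,0,38, 1,0,92,0,38, 1,0,60,0,38, 1,0,20,0,38, 1,0,0,0,38, -40,0,-30,0,45, -70,50,-40,0,45, -70,50,-40,0,45, -70,50,-40,0,45]'
python3 - <<'E'
from h import *
st()
t=cam('top');s=cam('scene')
save(t,'t12.png',(150,90,350,270),4);save(s,'s12.png',(220,120,380,260),4)
E
```

```text
time: 19.57
ee_pos: [0.6125, -0.0957, 0.1784]
tcp_rot: [3.133, 0.214, 0.009]
ft_force: [-0.7, -0.2, -0.4]
gripper_width: 0.0449
t 19.57 p [ 0.6125 -0.0957  0.1784] yaw 0.136 F [-0.7 -0.2 -0.4] w 44.9 j [ 0.1   0.41  0.19  0.   -1.35  1.61] tilt [ 0.006 -0.001 -1.   ]
```

View pics/s12.png

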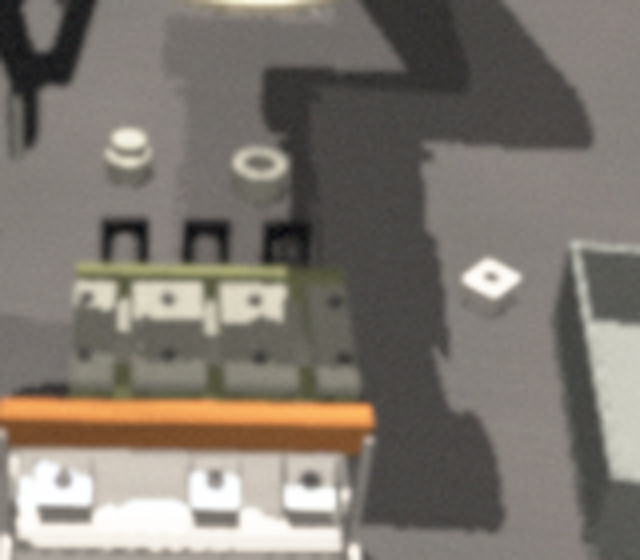

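View pics/t12.png

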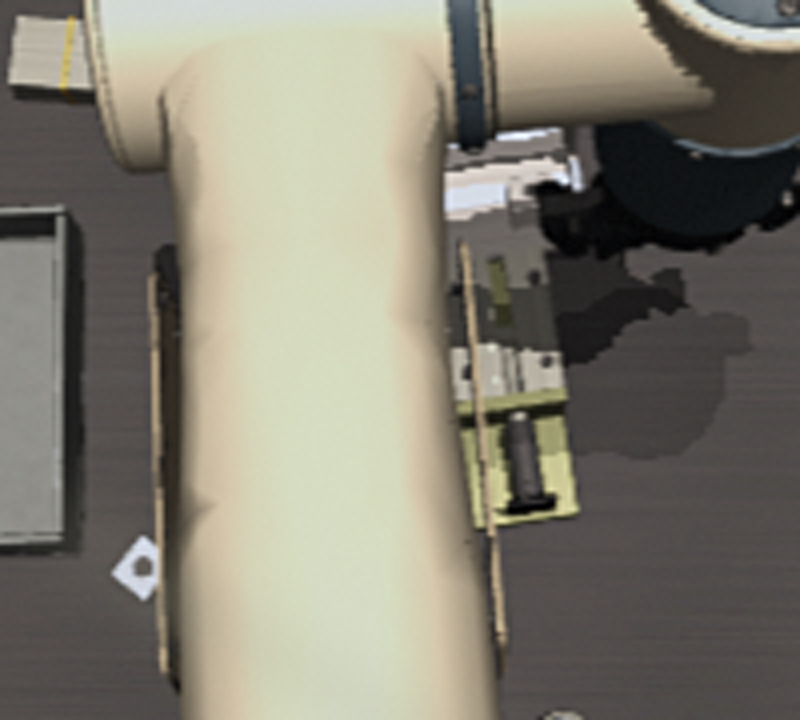

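Three weights are in the tray: crop (62,485), (215,490), (310,490). The bench weight is at scene (342,190) / top (186,232).

Run:
```python
from h import *
s=cam('scene');t=cam('top')
print('dots',plane(s,490/4+220,278/4+120,.018),plane(t,144/4+150,567/4+90,.018))
def ed(P):
    P=np.array(P)
    for i in range(len(P)-1):
        d=P[i+1]-P[i]; print(np.linalg.norm(d).round(4),np.degrees(np.arctan2(d[1],d[0])).round(1))
ed([plane(s,x/4+220,y/4+120,.018)[:2] for x,y in [(458,278),(492,257),(523,277),(490,300),(458,278)]])
print(); ed([plane(t,x/4+150,y/4+90,.018)[:2] for x,y in [(143,535),(112,572),(147,602)]])
```

```text
dots [0.45799879 0.19796598 0.018     ] [0.45731888 0.19541871 0.018     ]
0.0341 140.0
0.0258 46.9
0.0347 -38.0
0.027 -134.0

0.0282 141.4
0.0277 -129.2
```

```bash
python3 -c "
from h import *
print(to(.4576,.1965,.12,np.radians(50)))"
```

```text
(array([-114.3, -307.3,   54.4]), -42.0)
```

```bash
python3 -m pendant '[-114,-307,20,-42,46, -114,-307,20,-42,46, -114,-307,20,-42,46, -114,-307,20,-42,46, -114,-307,20,-42,46, -114,-307,20,-42,46, -114,-307,20,-42,46, -114,-307,20,-42,46, -114,-307,30,-42,46, -114,-307,54,-42,46, -114,-307,54,-42,46, -114,-307,54,-42,46]'
python3 -c "
from h import *
st();print(to(.4576,.1965,.005,np.radians(50)))
save(cam('top'),'t13.png',(130,160,280,300),4);save(cam('scene'),'s13.png',(260,100,400,240),4)"
```

```text
time: 20.77
ee_pos: [0.457, 0.1958, 0.1193]
tcp_rot: [2.846, 1.328, -0.005]
ft_force: [-0.0, 0.1, 0.5]
gripper_width: 0.046
t 20.77 p [0.457  0.1958 0.1193] yaw 0.873 F [-0.   0.1  0.5] w 46.0 j [ 0.72  0.22 -0.23  0.   -1.12  1.72] tilt [-0.003 -0.002 -1.   ]
(array([  1.3,   0. , 114.3]), 0.0)
```

View pics/s13.png

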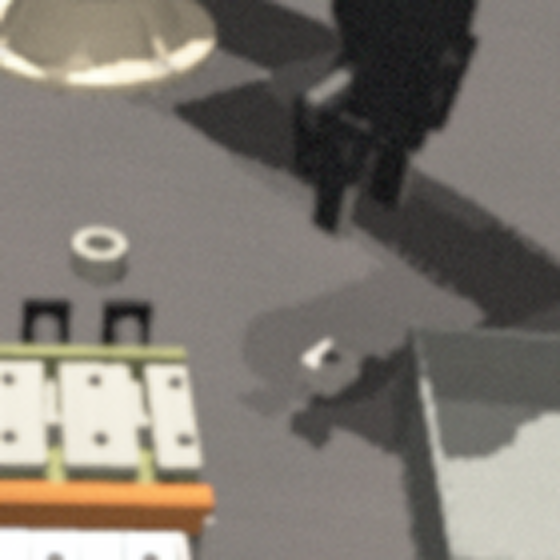

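Weight unmoved at crop (330,355), gripper above it. Descend, grip, lift.

```bash
python3 -m pendant '[1,0,35,0,46, 1,0,70,0,46, 1,0,95,0,46, 1,0,108,0,46, 1,0,113,0,46, 1,0,113,0,46, 1,0,113,0,0, 1,0,113,0,0, 1,0,113,0,0, 1,0,113,0,0, 1,0,113,0,0, 1,0,113,0,0, 1,0,80,0,0, 1,0,40,0,0, 1,0,0,0,0, 1,0,-30,0,0, 1,0,-30,0,0]' 50
python3 - <<'E'
from h import *
st()
c=np.array([.7084,.030]);a=.142;X=np.array([np.cos(a),np.sin(a)]);Y=np.array([-X[1],X[0]])
p=c-.041*X-.022*Y
print(p,to(*p,.15,.142))
save(cam('scene'),'s14.png',(220,120,380,260),4)
E
```

```text
time: 22.28
ee_pos: [0.462, 0.1984, 0.1579]
tcp_rot: [-2.846, -1.328, -0.021]
ft_force: [1.0, 0.7, -0.2]
gripper_width: 0.0282
t 22.28 p [0.462  0.1984 0.1579] yaw 0.873 F [ 1.   0.7 -0.2] w 28.2 j [ 0.72  0.19 -0.17  0.   -1.2   1.72] tilt [ 0.012  0.007 -1.   ]
[0.67092618 0.00241898] (array([-16., 286.,   9.]), 41.9)
```

View pics/s14.png

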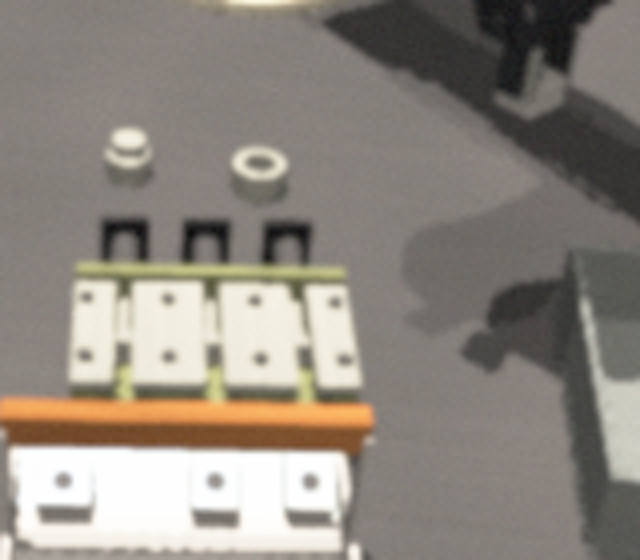

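```bash
python3 -m pendant '[-16,286,5,41.9,0, -16,286,5,41.9,0, -16,286,5,41.9,0, -16,286,5,41.9,0, -16,286,5,41.9,0, -16,286,5,41.9,0, -16,286,5,41.9,0, -16,286,5,41.9,0, -16,286,5,41.9,0, -16,286,5,41.9,0, -16,286,5,41.9,0]'
python3 - <<'E'
from h import *
st()
c=np.array([.7084,.030]);a=.142;X=np.array([np.cos(a),np.sin(a)]);Y=np.array([-X[1],X[0]])
p=c-.041*X-.018*Y
print(to(*p,.045,.142))
save(cam('scene'),'s15.png',(220,120,380,260),4)
E
```

```text
time: 23.25
ee_pos: [0.6663, 0.0011, 0.145]
tcp_rot: [-3.133, -0.222, 0.001]
ft_force: [-0.3, 0.3, 0.1]
gripper_width: 0.0286
t 23.25 p [0.6663 0.0011 0.145 ] yaw 0.142 F [-0.3  0.3  0.1] w 28.6 j [ 0.24  0.52  0.29 -0.   -1.34  1.48] tilt [-0.001  0.    -1.   ]
(array([  4.8,  -4.6, 100. ]), -0.0)
```

View pics/s15.png

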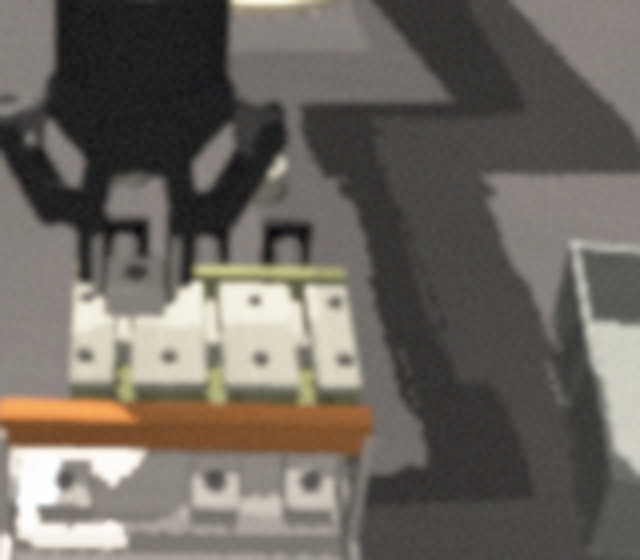

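```bash
python3 -m pendant '[4,-4,30,0,0, 4,-4,60,0,0, 4,-4,85,0,0, 4,-4,98,0,0, 4,-4,98,0,0, 4,-4,98,0,36, 4,-4,98,0,36, 4,-4,98,0,36, 4,-4,98,0,36, 4,-4,60,0,38, 4,-4,20,0,40, 4,-4,-20,0,50, 4,-4,-40,0,50, 4,-4,-40,0,50]'
python3 - <<'E'
from h import *
st()
save(cam('scene'),'s16.png',(220,120,380,260),4);save(cam('top'),'t16.png',(150,90,350,270),4)
E
```

```text
time: 24.47
ee_pos: [0.6736, 0.0046, 0.1938]
tcp_rot: [3.134, 0.221, 0.021]
ft_force: [1.0, 0.9, -0.3]
gripper_width: 0.05
t 24.47 p [0.6736 0.0046 0.1938] yaw 0.141 F [ 1.   0.9 -0.3] w 50.0 j [ 0.24  0.51  0.39  0.   -1.44  1.47] tilt [ 0.014  0.001 -1.   ]
```

View pics/s16.png

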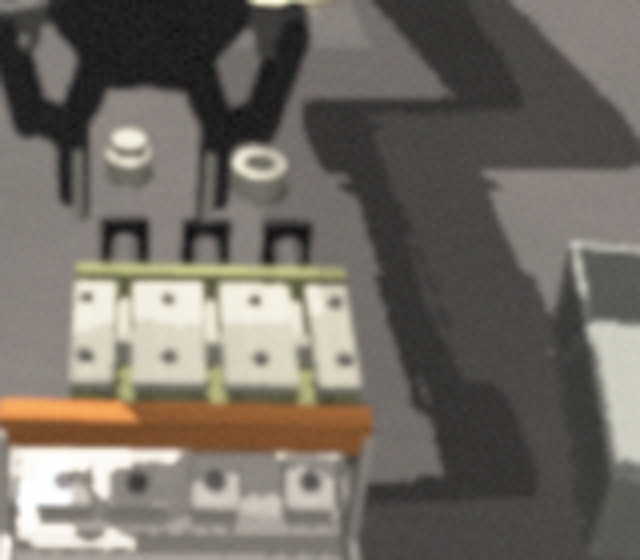

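View pics/t16.png

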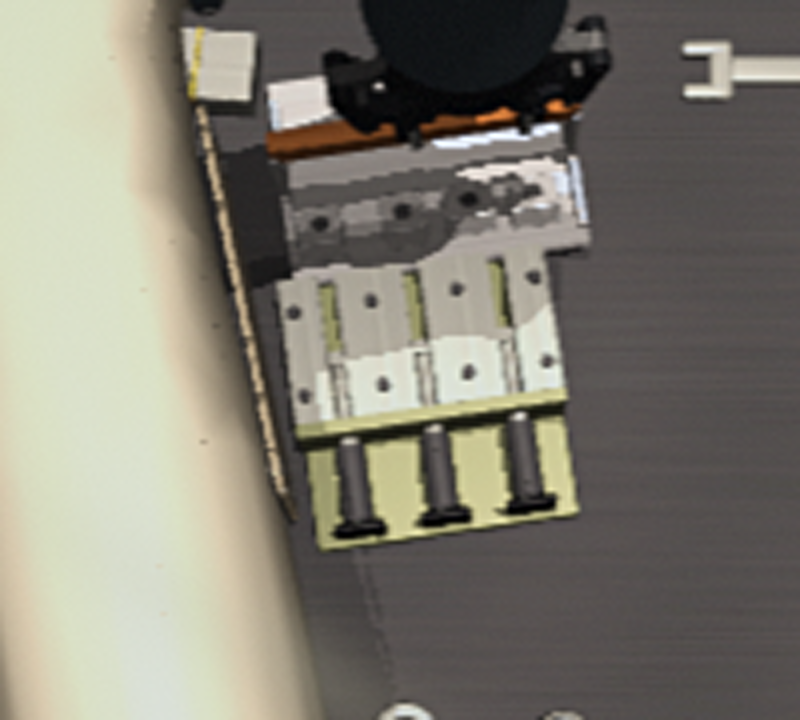

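Four weights are in the tray: (75,485), (138,482), (215,485), (310,485) in the crop. The rack top and bench are clear. Now regrip the handle.

```bash
python3 -c "
from h import *
t=cam('top')
print(plane(t,267/4+150,150/4+90,.095),plane(t,583/4+150,105/4+90,.105))
print(to(.7075,.027,.2,-np.pi/2+.142))"
```

```text
[0.68953561 0.11996598 0.095     ] [ 0.71322055 -0.06035596  0.105     ]
(array([ 39.8, -16.6, -14.2]), 89.9)
```

```bash
python3 -m pendant '[39,-16,10,89.9,55, 39,-16,10,89.9,55, 39,-16,10,89.9,55, 39,-16,10,89.9,55, 39,-16,10,89.9,55, 39,-16,10,89.9,55, 39,-16,10,89.9,55, 39,-16,10,89.9,55, 39,-16,10,89.9,55, 39,-16,10,89.9,55, 39,-16,10,89.9,55, 39,-16,10,89.9,55, 39,-16,10,89.9,55, 39,-16,10,89.9,55, 39,-16,10,89.9,55, 39,-16,10,89.9,55]'
python3 -c "
from h import *
st();print(to(.7065,.0275,.076,-np.pi/2+.142))
save(cam('scene'),'s17.png',(220,120,380,260),4)"
```

```text
time: 25.95
ee_pos: [0.7065, 0.0261, 0.1745]
tcp_rot: [2.375, -2.054, -0.001]
ft_force: [0.3, -0.3, -1.3]
gripper_width: 0.0552
t 25.95 p [0.7065 0.0261 0.1745] yaw -1.426 F [ 0.3 -0.3 -1.3] w 55.2 j [ 0.26  0.6   0.49 -0.   -1.47 -0.11] tilt [-0.001 -0.    -1.   ]
(array([-1.4, -0.3, 98.5]), 0.2)
```

View pics/s17.png

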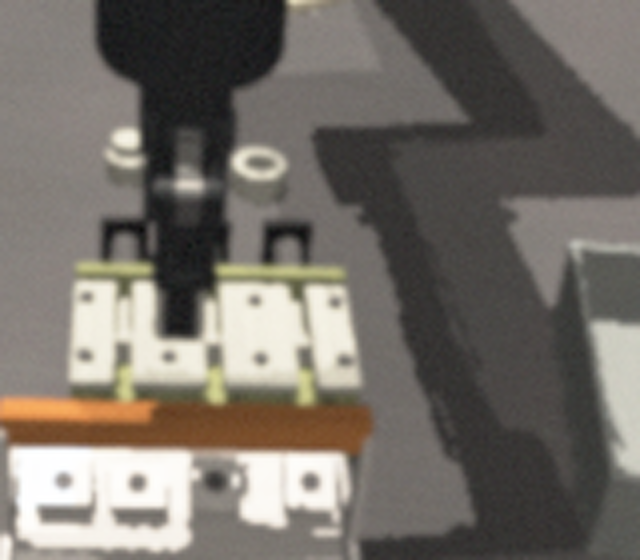

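```bash
python3 -m pendant '[-1,0,30,0,55, -1,0,60,0,55, -1,0,85,0,55, -1,0,98,0,55, -1,0,98,0,55, -1,0,98,0,0, -1,0,98,0,0, -1,0,98,0,0, -1,0,98,0,0, -1,0,98,0,0, -1,0,98,0,0, -1,0,98,0,0]' 60
python3 -m pendant '[0,0,-15,0,0, 0,0,-30,0,0, 0,0,-50,0,0, 0,0,-70,0,0, 0,0,-90,0,0, 0,0,-95,0,0, 0,0,-95,0,0, 0,0,-95,0,0]'
python3 - <<'E'
from h import *
st()
t=cam('top');s=cam('scene');save(s,'s18.png',(180,80,380,260),4)
save(t,'t18.png',(60,130,190,240),5)
E
```

```text
time: 27.0
ee_pos: [0.7074, 0.0271, 0.0792]
tcp_rot: [-2.373, 2.056, -0.003]
ft_force: [-2.2, 0.5, 5.5]
gripper_width: 0.0132
time: 27.67
ee_pos: [0.706, 0.0275, 0.1703]
tcp_rot: [2.373, -2.057, -0.004]
ft_force: [0.1, 0.6, -6.5]
gripper_width: 0.0127
t 27.67 p [0.706  0.0275 0.1703] yaw -1.429 F [ 0.1  0.6 -6.5] w 12.7 j [ 0.26  0.6   0.48 -0.   -1.46 -0.12] tilt [-0.003  0.001 -1.   ]
```

View pics/s18.png

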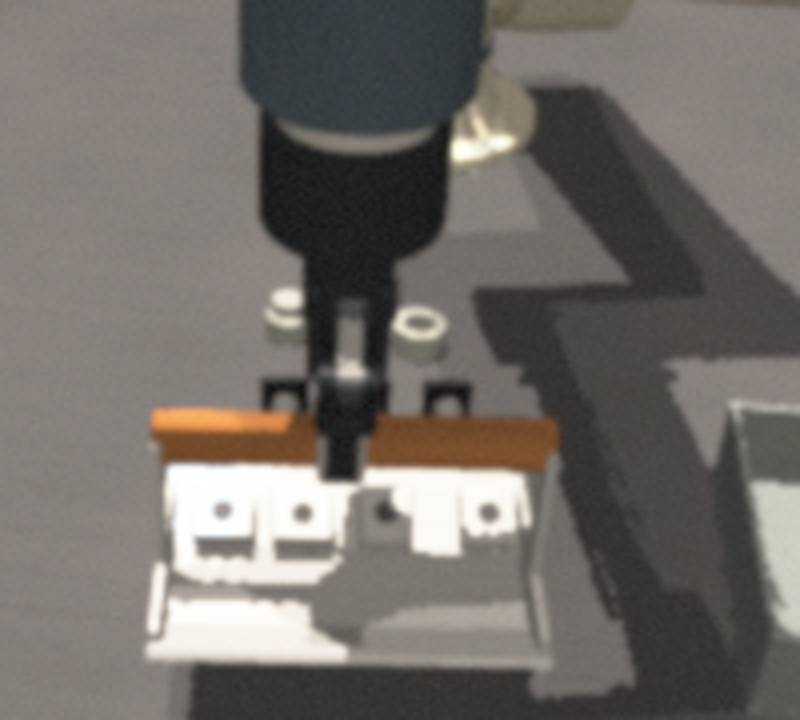

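View pics/t18.png

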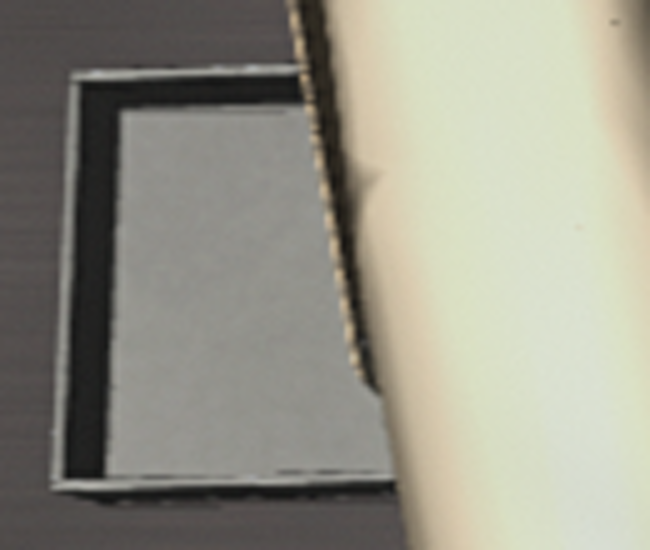

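Four weights held, tray level, bin at top-left of the top view. Measure the bin rim corners from the first image.

Run:
```python
from h import *
t=cam('top')
im=cv2.imread('pics/top0.png'); cv2.imwrite('pics/binz.png',cv2.resize(im[130:240,60:180],None,fx=6,fy=6,interpolation=2))
im=cv2.imread('pics/scene0.png'); cv2.imwrite('pics/binz2.png',cv2.resize(im[170:280,350:490],None,fx=5,fy=5,interpolation=2))
```

```text
(no output)
```

View pics/binz.png

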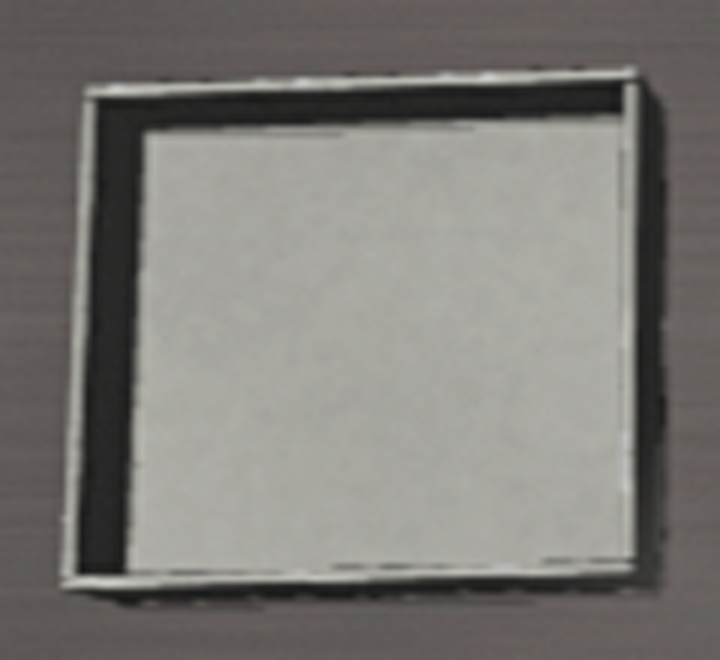

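View pics/binz2.png

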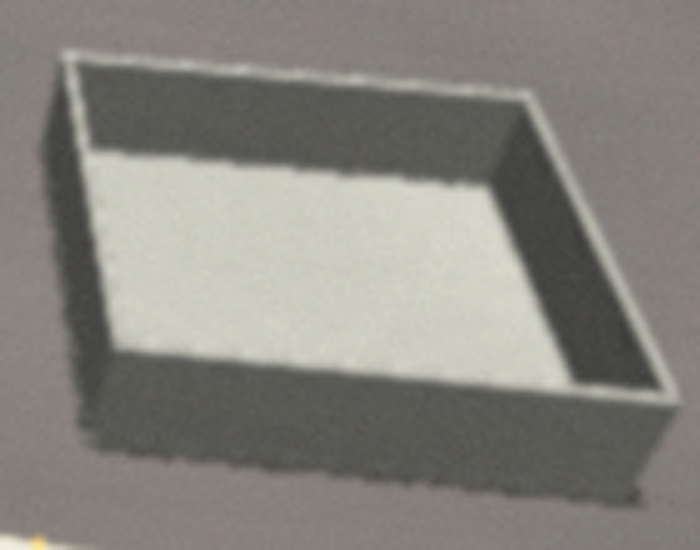

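Run:
```python
from h import *
t=cam('top');s=cam('scene')
A=np.array([plane(t,x/6+60,y/6+130,.06)[:2] for x,y in [(86,88),(637,69),(635,573),(61,588)]])
B=np.array([plane(s,x/5+350,y/5+170,.06)[:2] for x,y in [(675,402),(110,355),(64,52),(532,94)]])  # FL, FR, NR, NL
print(A.round(4),A.mean(0)); print(B.round(4),B.mean(0))
for P in (A,B):
    for i in range(4):
        d=P[(i+1)%4]-P[i]; print(np.linalg.norm(d).round(4),np.degrees(np.arctan2(d[1],d[0])).round(1))
```

```text
[[0.6577 0.4614]
 [0.666  0.2429]
 [0.4674 0.2348]
 [0.4601 0.4552]] [0.56279051 0.34858696]
[[0.6592 0.4614]
 [0.6722 0.2433]
 [0.4682 0.2394]
 [0.4614 0.458 ]] [0.56524516 0.35050558]
0.2186 -87.8
0.1988 -177.6
0.2206 91.9
0.1978 1.8
0.2185 -86.6
0.204 -178.9
0.2187 91.8
0.1979 1.0
```

```bash
python3 -c "
from h import *
print(to(.414,.344,.175,-1.536))"
```

```text
(array([-355.2,  244.3,   -3.7]), 6.2)
```

```bash
python3 -m pendant '[-6,4,-2,0,0, -16,11,-4,0,0, -32,22,-6,0,0, -50,34,-6,1,0, -70,48,-6,1,0, -90,62,-6,1,0, -110,76,-6,2,0, -130,90,-6,2,0, -150,104,-6,3,0, -170,117,-6,3,0, -190,131,-6,4,0, -210,145,-6,4,0, -230,159,-6,5,0, -250,172,-6,5,0, -270,186,-6,6,0, -290,200,-6,6,0, -310,213,-6,6,0, -328,225,-6,6,0, -343,236,-6,6,0, -352,242,-6,6,0]'
python3 - <<'E'
from h import *
st()
s=cam('scene');save(s,'s19.png',(300,60,480,260),3.5)
X=np.array([np.cos(.035),np.sin(.035)])
for bx,z in [(-.150,.16),(-.150,.137),(-.132,.137)]: print(bx,to(*(np.array([.564,.3495])+bx*X),z,-1.536))
E
```

```text
time: 29.58
ee_pos: [0.4154, 0.3425, 0.1786]
tcp_rot: [-2.264, 2.177, 0.001]
ft_force: [-0.0, 0.1, -6.7]
gripper_width: 0.0131
t 29.58 p [0.4154 0.3425 0.1786] yaw -1.531 F [-0.   0.1 -6.7] w 13.1 j [ 0.98  0.25 -0.03 -0.   -1.29 -0.94] tilt [-0.     0.001 -1.   ]
-0.15 (array([-0.8,  0.8, 18.5]), 0.3)
-0.15 (array([-0.8,  0.8, 41.5]), 0.3)
-0.132 (array([ -0.7, -17.2,  41.5]), 0.3)
```

View pics/s19.png

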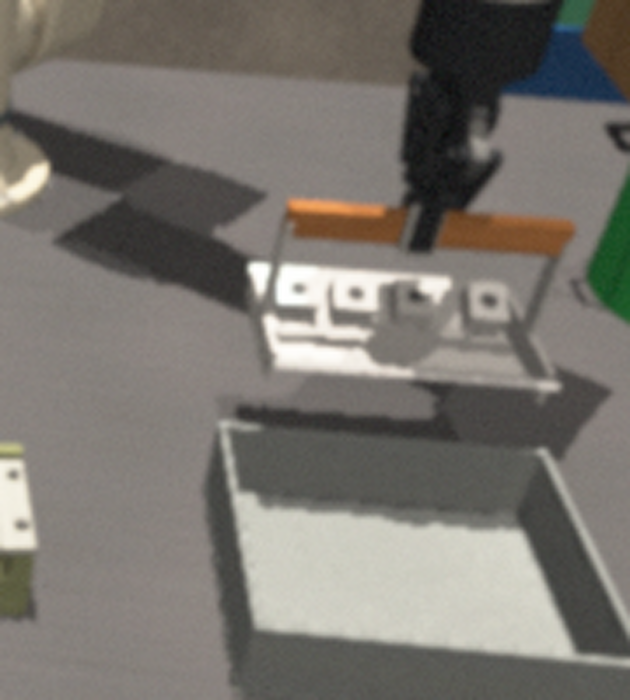

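```bash
python3 -m pendant '[-1,1,15,0.3,0, -1,1,30,0.3,0, -1,1,40,0.3,0, -1,-8,41,0.3,0, -1,-17,41,0.3,0, -1,-17,41,0.3,0, -1,-17,41,0.3,0]'
python3 -c "
from h import *
st()"
python3 -m pendant '[0,-5,-1,0,0, 0,-9,-2,0,0, 0,-13,-3,0,0, 0,-17,-4,0,0, 0,-17,-4,0,0]' 20
python3 -c "
from h import *
st();save(cam('scene'),'s20.png',(300,60,480,260),3.5)"
```

```text
time: 30.22
ee_pos: [0.4353, 0.3431, 0.1387]
tcp_rot: [-2.255, 2.184, -0.001]
ft_force: [-1.4, 0.1, 3.3]
gripper_width: 0.013
t 30.22 p [0.4353 0.3431 0.1387] yaw -1.539 F [-1.4  0.1  3.3] w 13.0 j [ 0.95  0.31 -0.06  0.   -1.2  -0.92] tilt [ 0.002  0.001 -1.   ]
time: 30.63
ee_pos: [0.4519, 0.3432, 0.1408]
tcp_rot: [2.256, -2.185, 0.001]
ft_force: [0.2, -0.4, -4.8]
gripper_width: 0.0128
t 30.63 p [0.4519 0.3432 0.1408] yaw -1.539 F [ 0.2 -0.4 -4.8] w 12.8 j [ 0.93  0.33 -0.02  0.   -1.22 -0.89] tilt [-0.    -0.001 -1.   ]
```

View pics/s20.png

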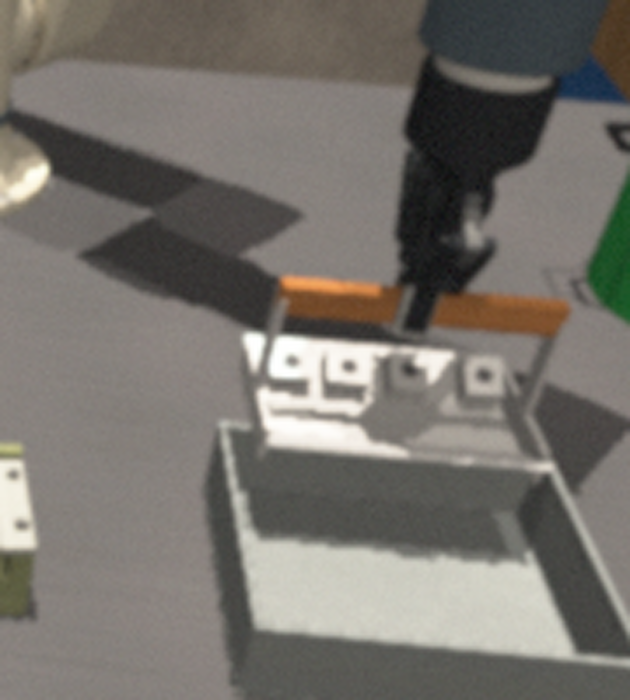

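The tray slid over the wall instead of tipping, because the sloped side gives too little turning lever. A better way is inside the bin: push the tray's near rim tip horizontally against the near wall's inner face, so the bar rolls in the lightly closed jaws. First put the tray in the bin, still level.

```bash
python3 -m pendant '[0,0,-8,0,0, -1,-5,-14,0,0, -3,-20,-14,0,0, -3,-40,-14,0,0, -3,-60,-14,0,0, -3,-75,-14,0,0, -3,-86,-14,0,0, -3,-92,-14,0,0, -3,-92,-14,0,0]' 60
python3 - <<'E'
from h import *
st()
save(cam('scene'),'s21.png',(300,60,480,260),3.5)
save(cam('top'),'t21.png',(40,100,240,260),3.5)
E
```

```text
time: 31.43
ee_pos: [0.5442, 0.3493, 0.1554]
tcp_rot: [-2.256, 2.186, -0.001]
ft_force: [-0.8, -0.2, -5.7]
gripper_width: 0.0129
t 31.43 p [0.5442 0.3493 0.1554] yaw -1.539 F [-0.8 -0.2 -5.7] w 12.9 j [ 0.81  0.47  0.24  0.   -1.33 -0.78] tilt [ 0.001  0.    -1.   ]
```

View pics/s21.png

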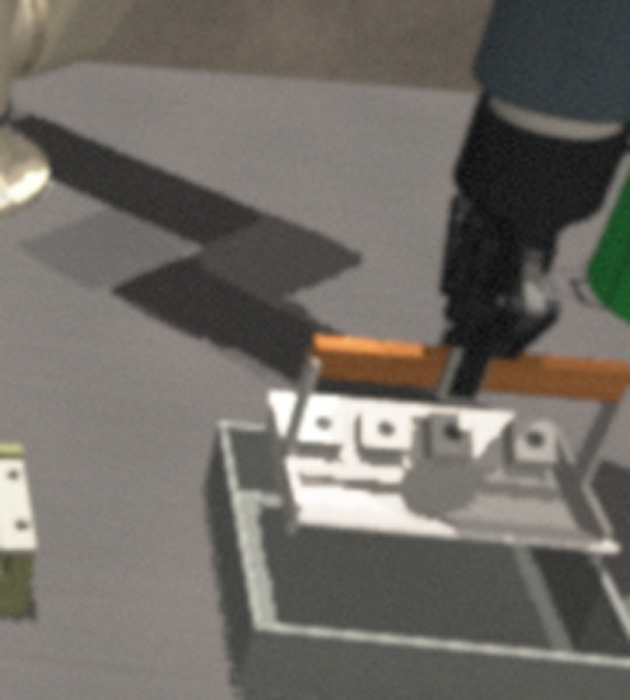

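View pics/t21.png

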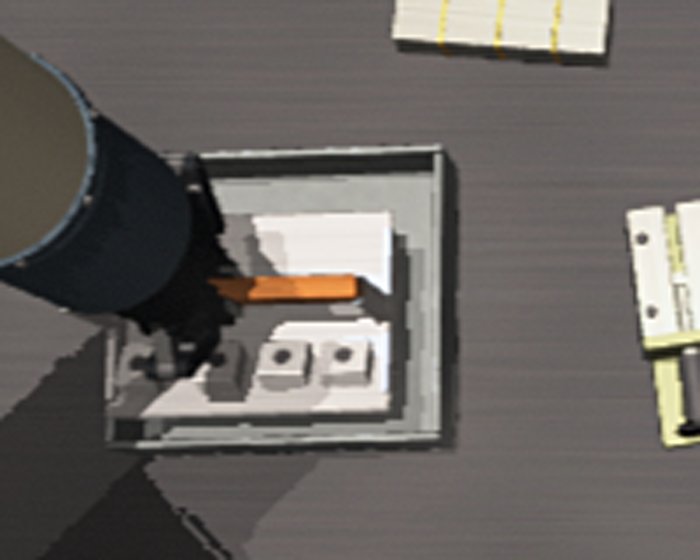

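Run:
```python
from h import *
t=cam('top');s=cam('scene')
f=lambda x,y,z:plane(t,x/3.5+40,y/3.5+100,z).round(4)
print(f(394,212,.099),f(388,412,.099),f(107,416,.099))
g=lambda x,y,z:plane(s,x/3.5+300,y/3.5+60,z).round(4)
print('bar ends',f(358,275,.181),g(314,338,.181),'rim',g(617,548,.099),g(293,530,.099))
```

```text
[0.6102 0.263  0.099 ] [0.4803 0.2603 0.099 ] [0.4765 0.4397 0.099 ]
bar ends [0.5519 0.2618 0.181 ] [0.544  0.2648 0.181 ] rim [0.6056 0.4465 0.099 ] [0.6231 0.2627 0.099 ]
```

Tray is centred between the bin's end walls (0.262–0.441 against 0.24–0.455). Lower it to 20 mm above the bin floor, then start pushing back with a light grip.

```bash
python3 -m pendant '[2,0,15,0,0, 2,0,30,0,0, 2,0,42,0,0, 2,0,50,0,0, 2,0,51,0,0, 2,0,51,0,0]' 60
python3 -m pendant '[0,4,0,0,0, 0,8,0,0,0, 0,12,0,0,0, 0,16,0,0,0, 0,20,0,0,0, 0,20,0,0,0]' 20
python3 - <<'E'
from h import *
st()
save(cam('scene'),'s22.png',(300,60,480,260),3.5)
save(cam('top'),'t22.png',(40,100,240,260),3.5)
E
```

```text
time: 32.13
ee_pos: [0.5428, 0.3474, 0.1044]
tcp_rot: [2.257, -2.184, 0.0]
ft_force: [-0.1, -0.1, -5.8]
gripper_width: 0.0128
time: 32.63
ee_pos: [0.5292, 0.3476, 0.1086]
tcp_rot: [-2.249, 2.174, -0.013]
ft_force: [16.7, -1.9, -7.7]
gripper_width: 0.0127
t 32.63 p [0.5292 0.3476 0.1086] yaw -1.537 F [16.7 -1.9 -7.7] w 12.7 j [ 0.83  0.47  0.1   0.01 -1.19 -0.8 ] tilt [ 0.015  0.004 -1.   ]
```

View pics/s22.png

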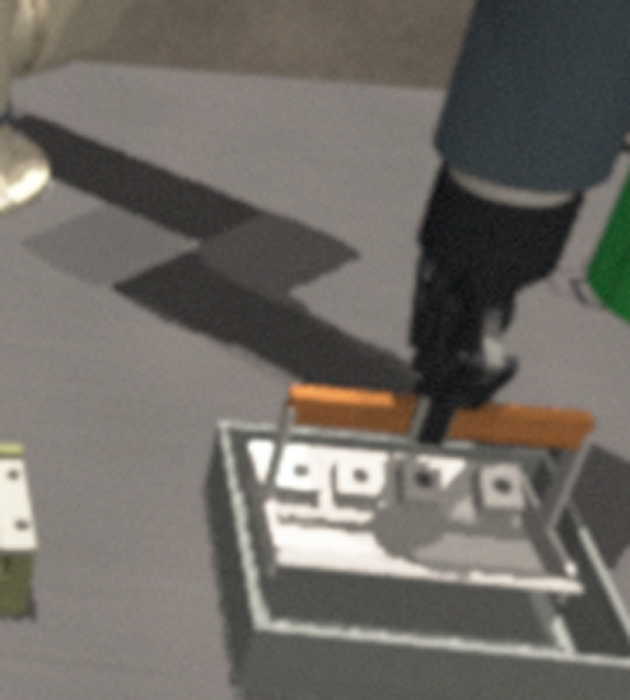

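View pics/t22.png

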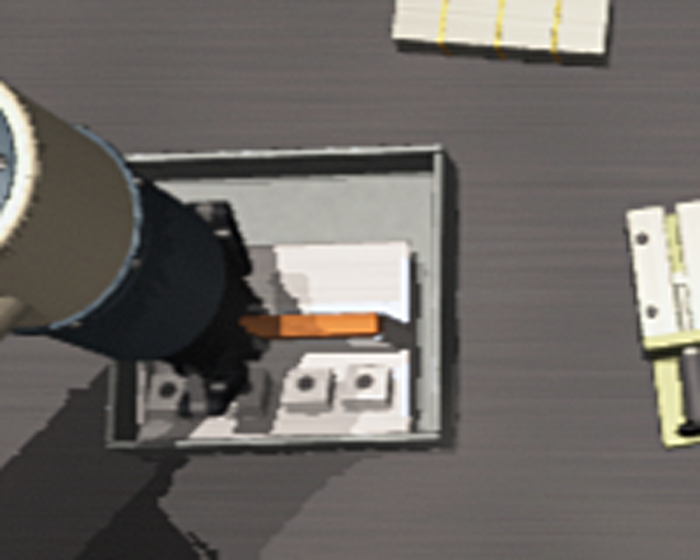

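The grip is too stiff: 17 N at the rim did not roll the bar. New plan: set the tray down in the bin by the near wall and push the bar back with the fingers open as a cage, so the tray tips about its rim against the wall. Past about 70° I close the jaws on the bar's wide side and lift.

```bash
python3 -m pendant '[0,-12,0,0,0, 0,-12,0,0,0, 0,-12,8,0,0, 0,-12,15,0,0, 0,-12,19,0,0, 0,-12,20,0,0, 0,-12,20,0,0]' 40
python3 -m pendant '[0,0,0,0,25, 0,0,0,0,42, 0,0,0,0,42, 0,0,0,0,42, 0,0,0,0,42, 0,0,8,0,42, 0,0,12,0,42, 0,0,12,0,42]' 40
python3 - <<'E'
from h import *
st()
save(cam('scene'),'s23.png',(300,60,480,260),3.5)
save(cam('top'),'t23.png',(40,100,240,260),3.5)
E
```

```text
time: 33.32
ee_pos: [0.5344, 0.3469, 0.0842]
tcp_rot: [2.257, -2.184, -0.0]
ft_force: [-1.3, -0.2, -3.7]
gripper_width: 0.0128
time: 33.98
ee_pos: [0.5342, 0.3465, 0.0705]
tcp_rot: [2.255, -2.183, -0.001]
ft_force: [-0.1, -1.0, -0.9]
gripper_width: 0.0422
t 33.98 p [0.5342 0.3465 0.0705] yaw -1.539 F [-0.1 -1.  -0.9] w 42.2 j [ 0.82  0.51  0.08 -0.   -1.14 -0.79] tilt [-0.002 -0.002 -1.   ]
```

View pics/s23.png

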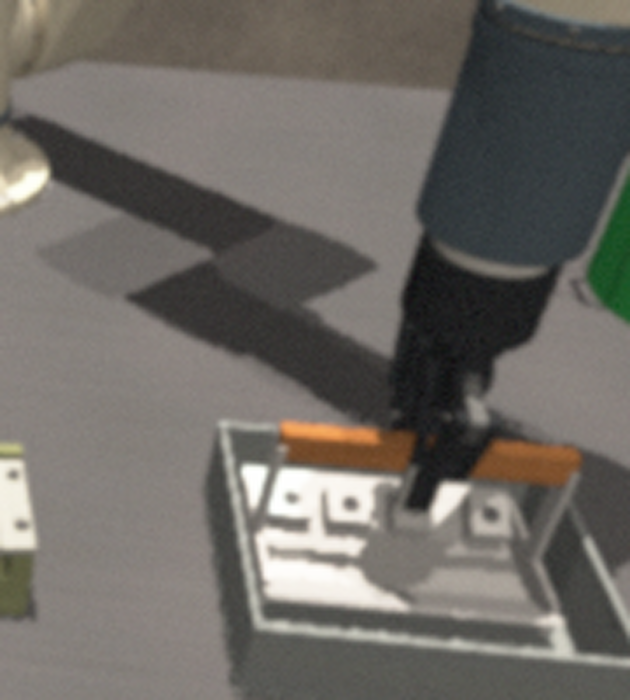

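View pics/t23.png

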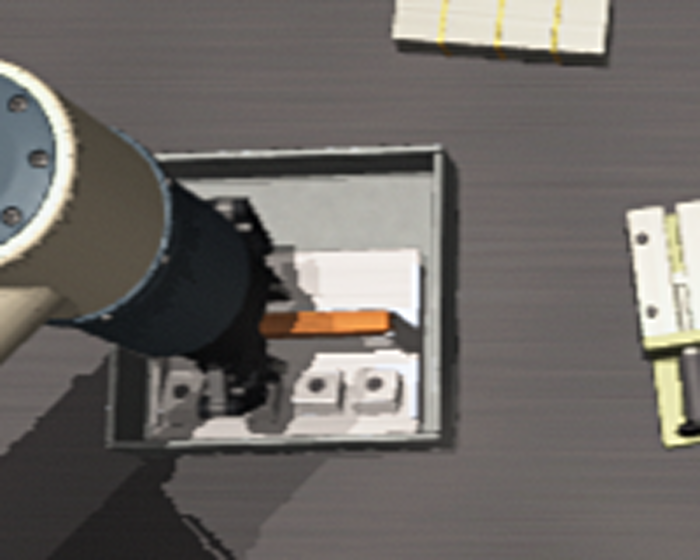

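```bash
python3 -m pendant '[0,6,0,0,42, 0,12,0,0,42, 0,18,0,0,42, 0,23,0,0,42, 0,28,0,0,42, 0,32,0,0,42, 0,36,0,0,42, 0,40,0,0,42, 0,44,0,0,42, 0,48,0,0,42, 0,52,0,0,42, 0,52,0,0,42]'
python3 - <<'E'
from h import *
st()
save(cam('scene'),'s24.png',(300,60,480,260),3.5)
save(cam('top'),'t24.png',(40,100,240,260),3.5)
E
```

```text
time: 35.08
ee_pos: [0.4817, 0.3452, 0.072]
tcp_rot: [2.257, -2.184, -0.001]
ft_force: [1.2, -0.2, 0.9]
gripper_width: 0.0417
t 35.08 p [0.4817 0.3452 0.072 ] yaw -1.538 F [ 1.2 -0.2  0.9] w 41.7 j [ 0.88  0.43 -0.05 -0.   -1.09 -0.85] tilt [-0.001 -0.001 -1.   ]
```

View pics/s24.png

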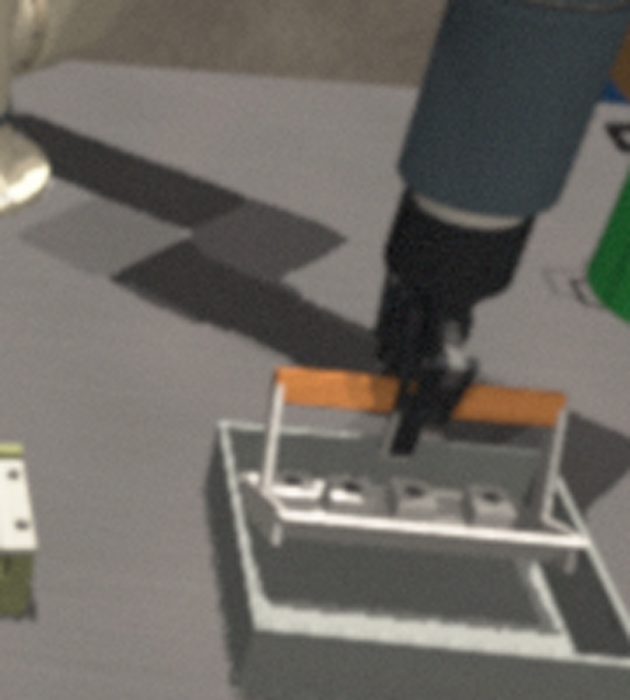

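View pics/t24.png

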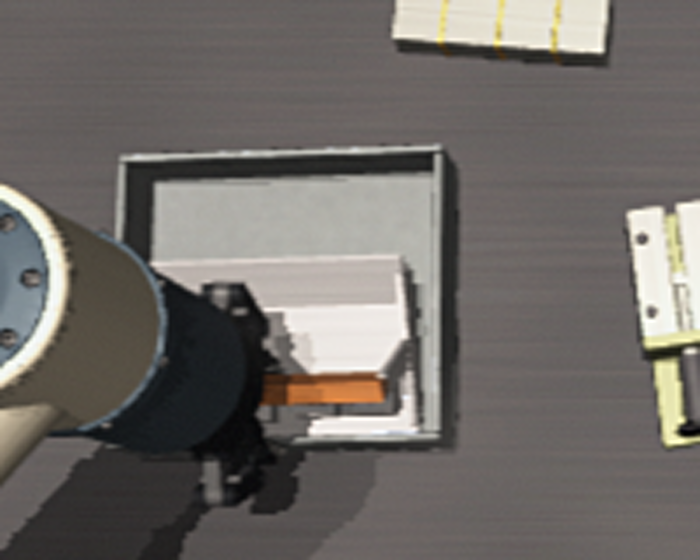

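It tips nicely (about 28°, 1 N). Continue.

```bash
python3 -m pendant '[0,4,0,0,42, 0,8,0,0,42, 0,12,0,0,42, 0,16,0,0,42, 0,20,0,0,42, 0,24,0,0,42, 0,28,0,0,42, 0,32,0,0,42, 0,36,0,0,42, 0,40,0,0,42, 0,40,0,0,42]'
python3 - <<'E'
from h import *
st()
save(cam('scene'),'s25.png',(300,60,480,260),3.5)
save(cam('top'),'t25.png',(40,100,240,260),3.5)
E
```

```text
time: 36.1
ee_pos: [0.4422, 0.344, 0.0723]
tcp_rot: [2.257, -2.184, -0.001]
ft_force: [0.0, -0.2, 0.3]
gripper_width: 0.0421
t 36.1 p [0.4422 0.344  0.0723] yaw -1.538 F [ 0.  -0.2  0.3] w 42.1 j [ 0.94  0.37 -0.14 -0.   -1.05 -0.91] tilt [-0.001 -0.    -1.   ]
```

View pics/s25.png

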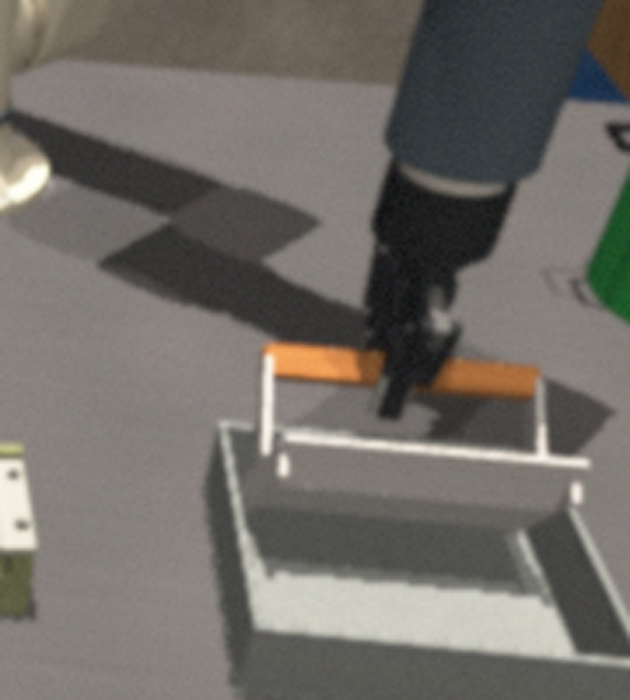

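View pics/t25.png

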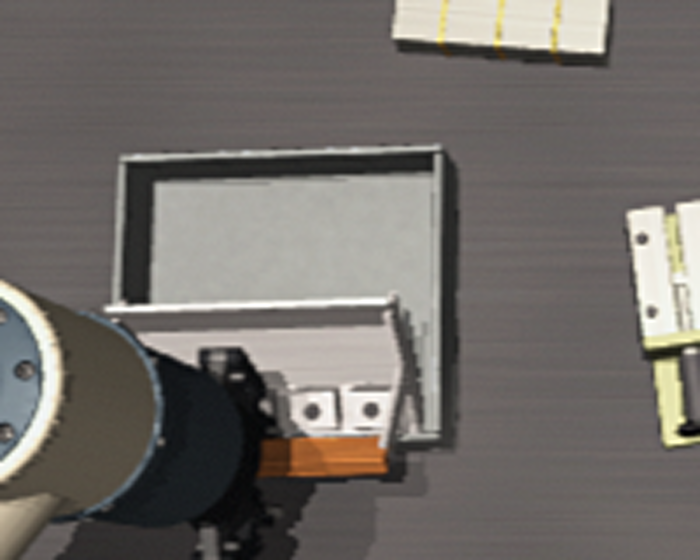

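```bash
python3 -m pendant '[0,4,0,0,42, 0,8,0,0,42, 0,12,0,0,42, 0,16,0,0,42, 0,20,0,0,42, 0,24,0,0,42, 0,27,0,0,42, 0,30,0,0,42, 0,30,0,0,42]'
python3 - <<'E'
from h import *
st()
save(cam('scene'),'s26.png',(300,60,480,260),3.5)
save(cam('top'),'t26.png',(40,100,240,260),3.5)
E
```

```text
time: 36.95
ee_pos: [0.4125, 0.3432, 0.0724]
tcp_rot: [2.257, -2.185, -0.0]
ft_force: [0.4, -0.0, 0.1]
gripper_width: 0.0421
t 36.95 p [0.4125 0.3432 0.0724] yaw -1.538 F [ 0.4 -0.   0.1] w 42.1 j [ 0.99  0.33 -0.21 -0.   -1.03 -0.95] tilt [-0.  0. -1.]
```

View pics/s26.png

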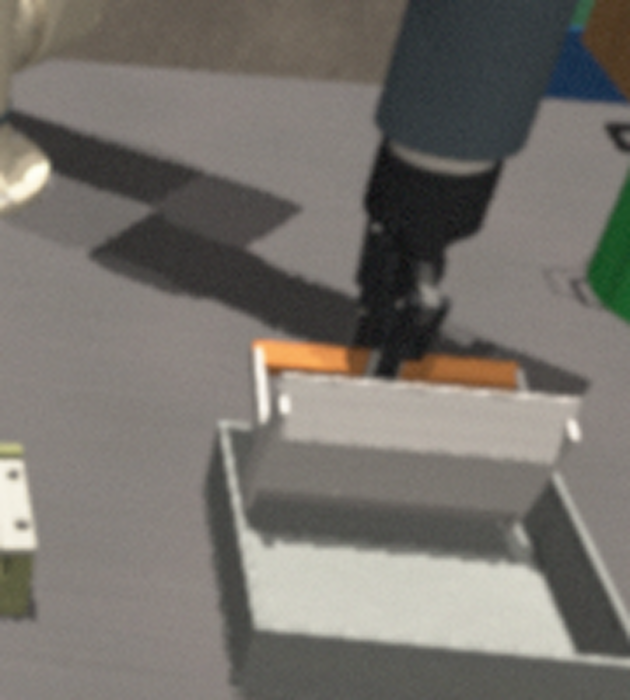

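View pics/t26.png

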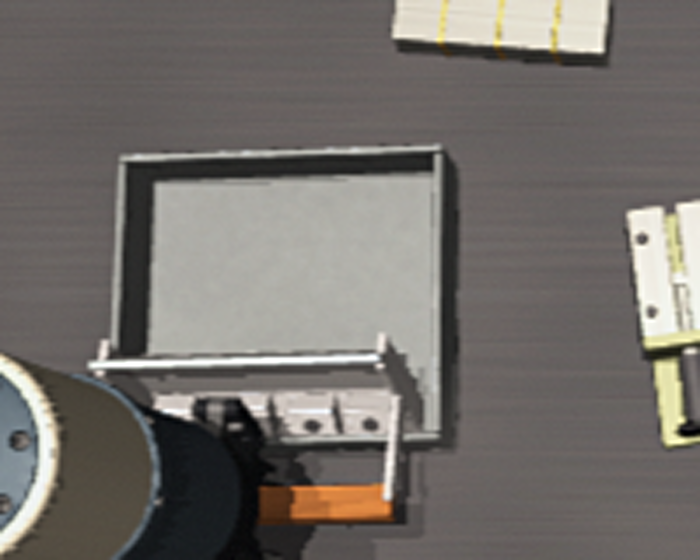

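Tray is at about 70–75°, weights sitting in the V by the wall. Close the jaws on the bar now.

```bash
python3 -m pendant '[0,3,0,0,30, 0,6,0,0,20, 0,6,0,0,0, 0,6,0,0,0, 0,6,0,0,0, 0,6,0,0,0, 0,6,0,0,0, 0,6,0,0,0]' 60
python3 - <<'E'
from h import *
st()
save(cam('scene'),'s27.png',(300,60,480,260),3.5)
save(cam('top'),'t27.png',(40,100,240,260),3.5)
E
```

```text
time: 37.72
ee_pos: [0.4076, 0.3431, 0.0723]
tcp_rot: [-2.257, 2.185, -0.001]
ft_force: [5.1, 1.0, -4.0]
gripper_width: 0.0196
t 37.72 p [0.4076 0.3431 0.0723] yaw -1.538 F [ 5.1  1.  -4. ] w 19.6 j [ 0.99  0.33 -0.22  0.   -1.03 -0.96] tilt [ 0.001  0.    -1.   ]
```

View pics/s27.png

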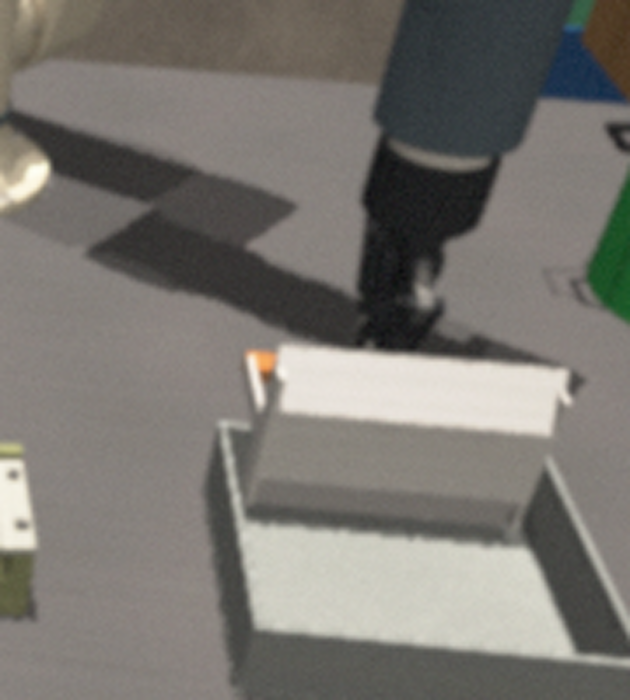

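View pics/t27.png

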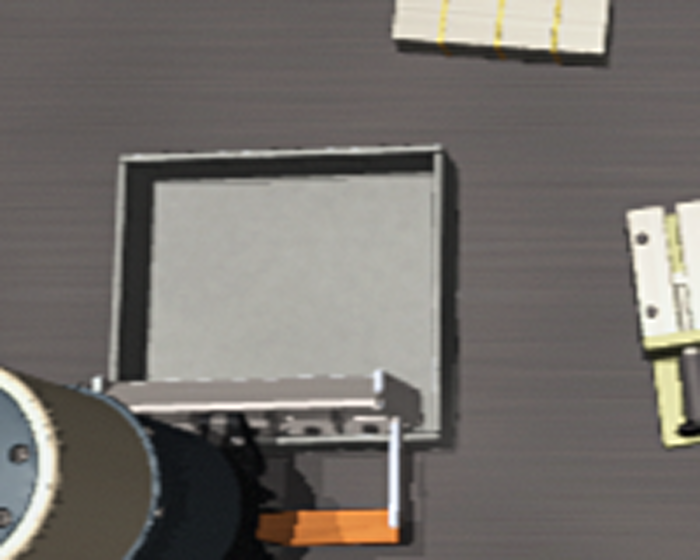

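The bar reads 19.6 mm between the fingertips, so only its upper half is gripped. The fingers are outside the wall, so I can reopen slightly, go 18 mm lower and close again.

```bash
python3 -m pendant '[0,0,0,0,32, 0,0,0,0,32, 0,-1,6,0,32, 0,-2,12,0,32, 0,-2,18,0,32, 0,-2,18,0,32, 0,-2,18,0,0, 0,-2,18,0,0, 0,-2,18,0,0, 0,-2,18,0,0, 0,-2,18,0,0, 0,-2,18,0,0, 0,-2,18,0,0]' 60
python3 - <<'E'
from h import *
st()
save(cam('scene'),'s28.png',(300,60,480,260),3.5)
save(cam('top'),'t28.png',(40,100,240,260),3.5)
E
```

```text
time: 38.9
ee_pos: [0.4091, 0.3427, 0.0541]
tcp_rot: [2.256, -2.185, 0.0]
ft_force: [3.4, -1.8, -4.0]
gripper_width: 0.0211
t 38.9 p [0.4091 0.3427 0.0541] yaw -1.539 F [ 3.4 -1.8 -4. ] w 21.1 j [ 0.99  0.35 -0.24  0.   -0.99 -0.96] tilt [-0.    -0.001 -1.   ]
```

View pics/s28.png

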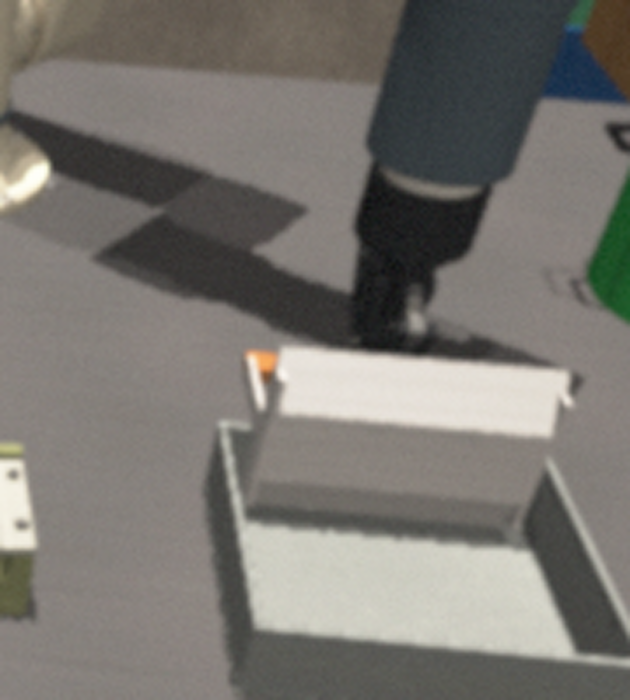

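View pics/t28.png

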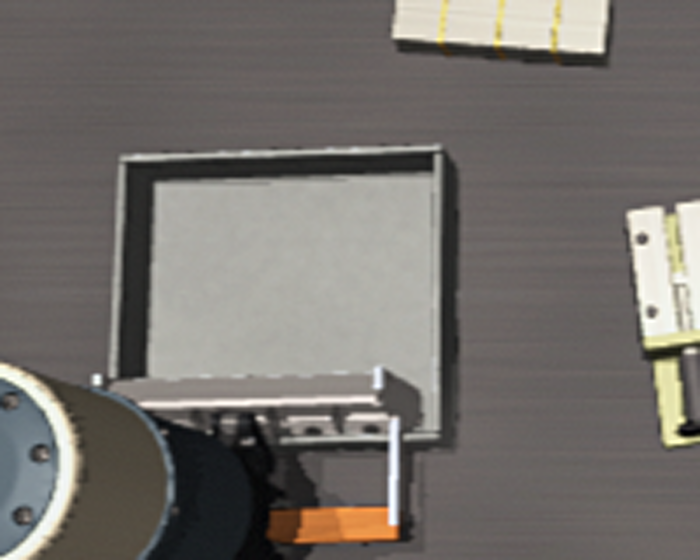

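Bar now fully gripped at its 22 mm side, tray at about 90°. Move into the bin 20 mm first so the weights drop at the wall, then rise and move on.

```bash
python3 -m pendant '[0,0,0,0,0, 0,-4,-1,0,0, 0,-8,-2,0,0, 0,-12,-3,0,0, 0,-16,-4,0,0, 0,-19,-5,0,0, 0,-19,-8,0,0, 0,-20,-12,0,0, 0,-22,-16,0,0, 0,-25,-20,0,0, 0,-30,-24,0,0, 0,-36,-28,0,0, 0,-36,-28,0,0]' 110
python3 - <<'E'
from h import *
st()
save(cam('scene'),'s29.png',(300,60,480,260),3.5)
save(cam('top'),'t29.png',(40,100,240,260),3.5)
E
```

```text
time: 40.08
ee_pos: [0.4468, 0.3447, 0.0835]
tcp_rot: [-2.255, 2.184, -0.001]
ft_force: [1.2, 0.6, -2.9]
gripper_width: 0.02
t 40.08 p [0.4468 0.3447 0.0835] yaw -1.539 F [ 1.2  0.6 -2.9] w 20.0 j [ 0.93  0.37 -0.12  0.   -1.08 -0.9 ] tilt [ 0.002  0.001 -1.   ]
```

View pics/s29.png

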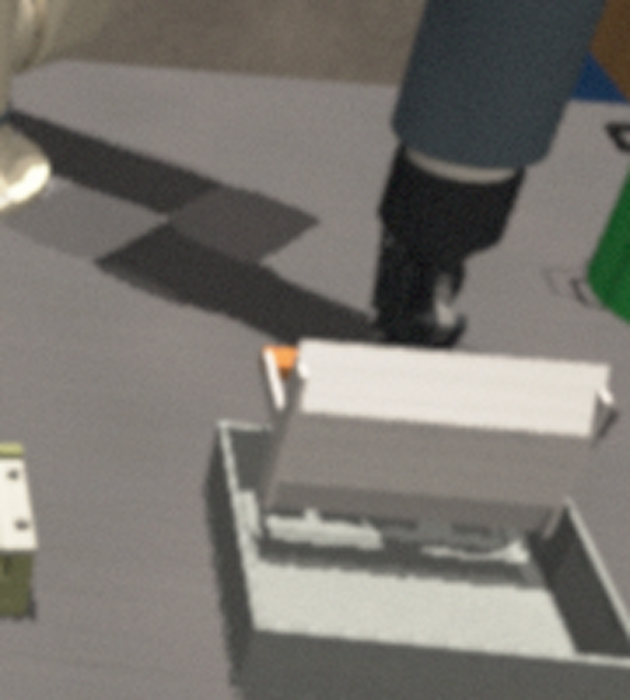

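View pics/t29.png

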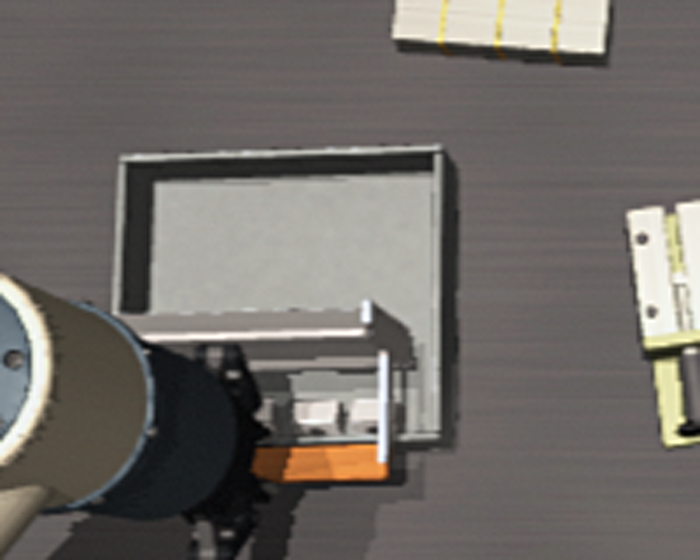

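The wrist carries only about 2.9 N, the empty tray's weight, and weights are visible by the wall (top crop (317,415), (365,412)). Lift clear and count.

```bash
python3 -m pendant '[0,0,-15,0,0, 0,-5,-35,0,0, 0,-10,-55,0,0, 0,-10,-75,0,0, 0,-10,-95,0,0, 0,-10,-110,0,0, 15,-10,-115,0,0, 40,-10,-115,0,0, 70,-10,-115,0,0, 100,-10,-115,0,0, 130,-10,-115,0,0, 160,-10,-115,0,0, 185,-10,-115,0,0, 200,-10,-115,0,0, 200,-10,-115,0,0]' 110
python3 - <<'E'
from h import *
st()
save(cam('scene'),'s30.png',(260,40,480,260),3)
save(cam('top'),'t30.png',(40,100,260,280),3.5)
E
```

```text
time: 41.43
ee_pos: [0.4607, 0.1415, 0.1969]
tcp_rot: [2.253, -2.187, -0.0]
ft_force: [-1.1, 0.2, -3.0]
gripper_width: 0.0203
t 41.43 p [0.4607 0.1415 0.1969] yaw -1.541 F [-1.1  0.2 -3. ] w 20.3 j [ 0.62  0.14 -0.13  0.   -1.31 -0.59] tilt [-0.001 -0.001 -1.   ]
```

View pics/s30.png

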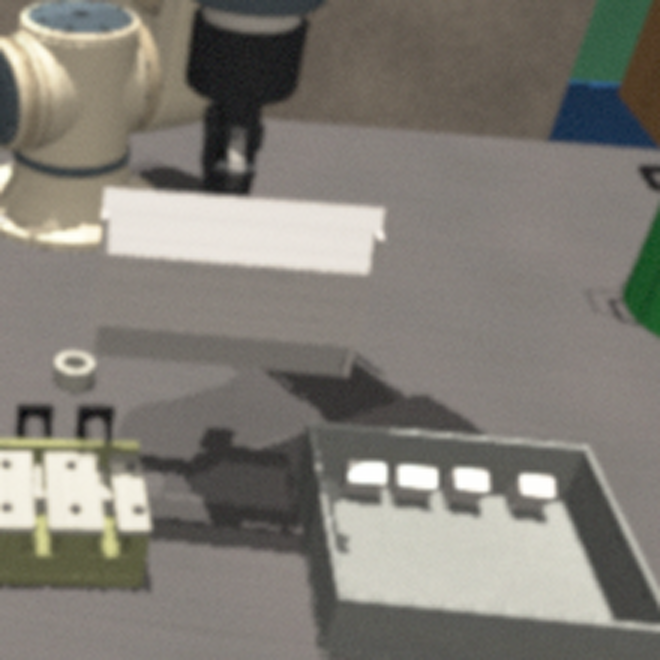

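View pics/t30.png

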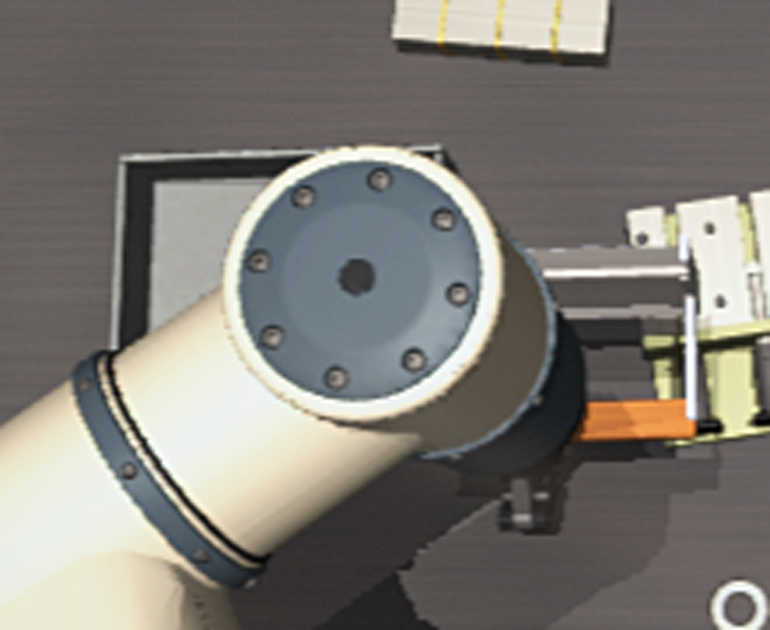

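All four weights lie in the bin in a row by the near wall (crop (368,478), (418,480), (470,482), (537,487)). The tray is held empty at 90°. Now to the mat: stand it on its rim there and tip it upright with the caged bar.

```bash
python3 -c "
from h import *
print(to(.403,-.393,.13,-np.pi/2+.17))"
```

```text
(array([534.8,  74.8,  67. ]), -8.0)
```

```bash
python3 -m pendant '[20,0,0,0,0, 50,5,0,-1,0, 85,10,0,-1,0, 120,15,0,-2,0, 155,20,0,-2,0, 190,26,0,-3,0, 225,31,0,-3,0, 260,36,0,-4,0, 295,41,0,-5,0, 330,46,0,-5,0, 365,51,0,-6,0, 400,56,10,-6,0, 435,61,20,-7,0, 465,65,35,-7,0, 495,69,50,-8,0, 515,72,60,-8,0, 528,74,66,-8,0, 535,75,67,-8,0, 535,75,67,-8,0]' 110
python3 - <<'E'
from h import *
st()
print(to(.403,-.393,.055,-np.pi/2+.17))
save(cam('scene'),'s31.png',(20,40,260,240),3.2)
save(cam('top'),'t31.png',(330,100,512,300),3.5)
E
```

```text
time: 43.12
ee_pos: [0.4041, -0.393, 0.1298]
tcp_rot: [2.403, -2.023, -0.002]
ft_force: [0.7, -0.1, -2.8]
gripper_width: 0.0198
t 43.12 p [ 0.4041 -0.393   0.1298] yaw -1.399 F [ 0.7 -0.1 -2.8] w 19.8 j [-0.49  0.33 -0.05  0.   -1.19  0.67] tilt [-0.001  0.    -1.   ]
(array([-0.1,  1. , 74.8]), 0.1)
```

View pics/s31.png

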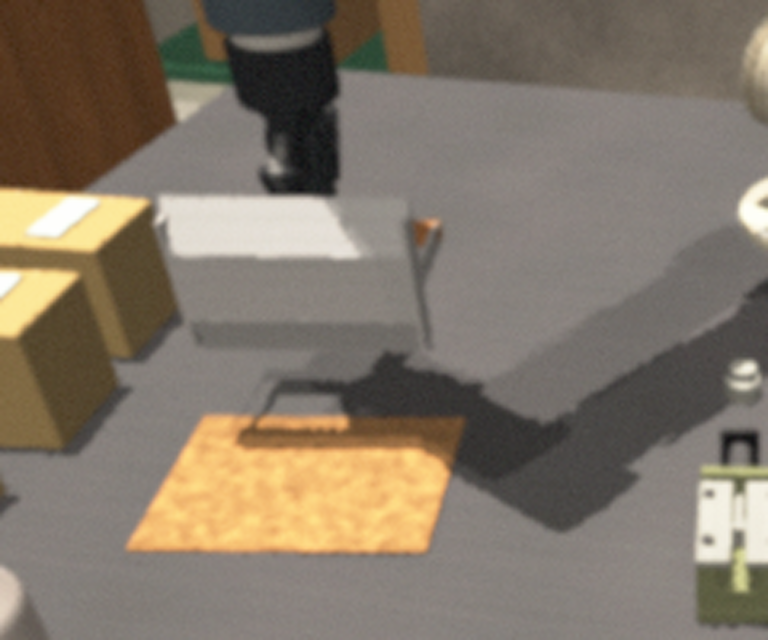

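View pics/t31.png

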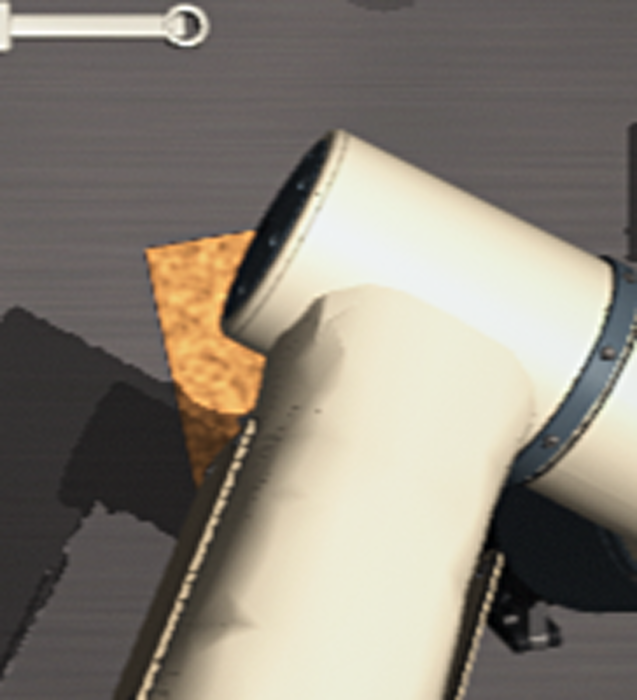

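Tray hangs at 90° above the near part of the mat. Lower until its rim touches.

```bash
python3 -m pendant '[0,1,20,0,0, 0,1,40,0,0, 0,1,55,0,0, 0,1,65,0,0, 0,1,70,0,0, 0,1,72,0,0, 0,1,72,0,0]' 110
python3 -c "
from h import *
st()"
python3 -m pendant '[0,0,2,0,0, 0,0,3,0,0, 0,0,3,0,0]'
python3 -c "
from h import *
st();save(cam('scene'),'s32.png',(20,40,260,240),3.2)"
```

```text
time: 43.8
ee_pos: [0.4036, -0.3926, 0.0589]
tcp_rot: [-2.405, 2.021, -0.001]
ft_force: [-0.4, -0.7, -2.6]
gripper_width: 0.02
t 43.8 p [ 0.4036 -0.3926  0.0589] yaw -1.398 F [-0.4 -0.7 -2.6] w 20.0 j [-0.49  0.39 -0.16  0.   -1.02  0.67] tilt [ 0.001 -0.001 -1.   ]
time: 44.05
ee_pos: [0.4032, -0.3928, 0.0557]
tcp_rot: [-2.404, 2.022, -0.001]
ft_force: [-0.9, -0.1, -3.5]
gripper_width: 0.0199
t 44.05 p [ 0.4032 -0.3928  0.0557] yaw -1.399 F [-0.9 -0.1 -3.5] w 19.9 j [-0.49  0.39 -0.16  0.   -1.02  0.67] tilt [ 0.001 -0.    -1.   ]
```

View pics/s32.png

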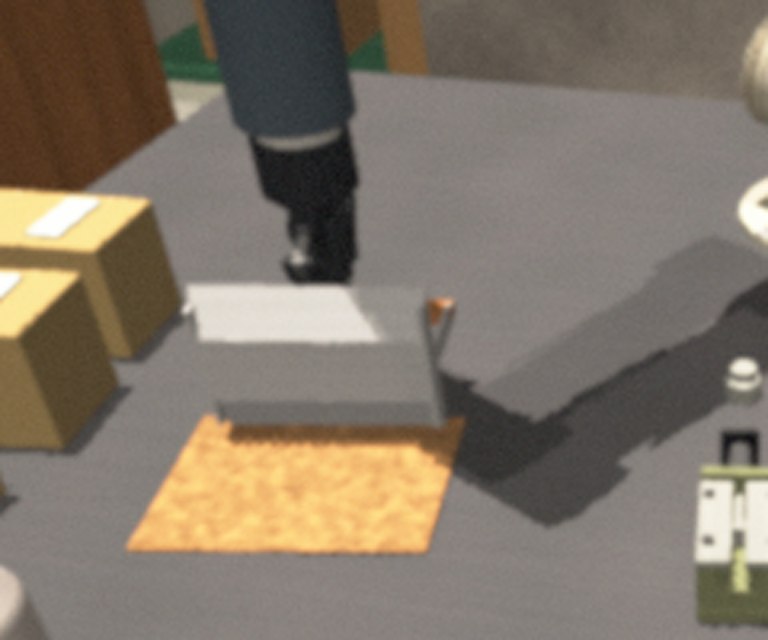

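```bash
python3 -m pendant '[0,0,1,0,0, 0,0,3,0,0, 0,0,3,0,0]'
python3 -m pendant '[0,0,1,0,0, 0,0,3,0,0, 0,0,3,0,0]'
python3 -c "
from h import *
st()"
```

```text
time: 44.35
ee_pos: [0.4031, -0.3931, 0.0527]
tcp_rot: [2.404, -2.022, 0.001]
ft_force: [-0.9, 0.6, 0.3]
gripper_width: 0.0198
time: 44.6
ee_pos: [0.4027, -0.3934, 0.0516]
tcp_rot: [2.404, -2.021, 0.002]
ft_force: [-6.8, 4.3, 14.2]
gripper_width: 0.02
t 44.6 p [ 0.4027 -0.3934  0.0516] yaw -1.398 F [-6.8  4.3 14.2] w 20.0 j [-0.49  0.4  -0.17  0.   -1.    0.67] tilt [ 0.    -0.002 -1.   ]
```

Contact with the mat. Relieve 3 mm, open to a cage, and walk the bar over.

```bash
python3 -m pendant '[0,0,-3,0,0, 0,0,-3,0,0, 0,0,-3,0,34, 0,0,-3,0,34, 0,0,-3,0,34, 0,-4,-5,0,34, 0,-8,-8,0,34, 0,-12,-12,0,34, 0,-16,-15,0,34, 0,-20,-18,0,34, 0,-24,-21,0,34, 0,-28,-23,0,34, 0,-32,-25,0,34, 0,-32,-25,0,34]' 40
python3 -c "
from h import *
st();save(cam('scene'),'s33.png',(20,40,260,240),3.2)"
```

```text
time: 45.77
ee_pos: [0.436, -0.3872, 0.0747]
tcp_rot: [-2.404, 2.021, -0.003]
ft_force: [-1.5, -0.5, -0.4]
gripper_width: 0.034
t 45.77 p [ 0.436  -0.3872  0.0747] yaw -1.398 F [-1.5 -0.5 -0.4] w 34.0 j [-0.46  0.41 -0.08 -0.   -1.08  0.63] tilt [ 0.002 -0.001 -1.   ]
```

View pics/s33.png

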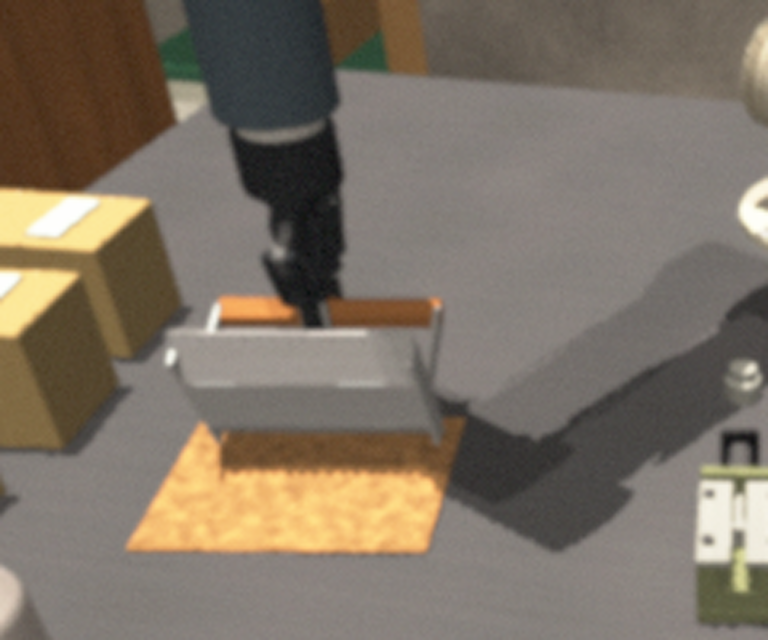

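Tray is now at about 65°, coming over under control. Continue.

```bash
python3 -m pendant '[0,-4,-1,0,34, 0,-8,-1,0,34, 0,-12,-2,0,34, 0,-16,-2,0,34, 0,-20,-3,0,34, 0,-24,-3,0,34, 0,-28,-4,0,34, 0,-32,-4,0,34, 0,-36,-5,0,34, 0,-40,-5,0,34, 0,-44,-5,0,34, 0,-48,-5,0,34, 0,-52,-5,0,34, 0,-55,-5,0,34, 0,-55,-5,0,34]' 40
python3 -c "
from h import *
st();save(cam('scene'),'s34.png',(20,40,260,240),3.2)"
```

```text
time: 47.07
ee_pos: [0.4895, -0.3777, 0.0792]
tcp_rot: [-2.404, 2.022, -0.001]
ft_force: [0.8, 0.1, 1.2]
gripper_width: 0.0343
t 47.07 p [ 0.4895 -0.3777  0.0792] yaw -1.398 F [0.8 0.1 1.2] w 34.3 j [-0.4   0.47  0.03 -0.   -1.13  0.58] tilt [ 0. -0. -1.]
```

View pics/s34.png

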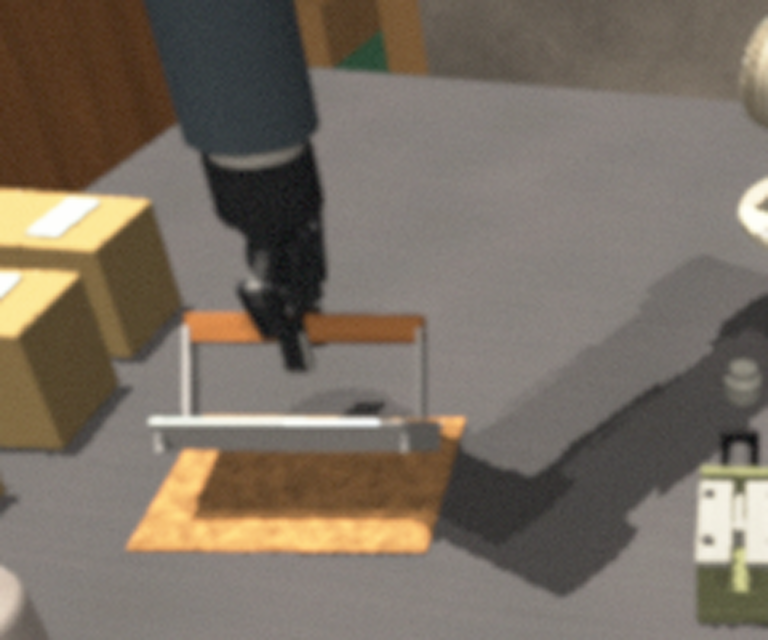

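```bash
python3 -m pendant '[0,-4,0,0,34, 0,-8,0,0,34, 0,-12,0,0,34, 0,-16,0,0,34, 0,-20,0,0,34, 0,-24,0,0,34, 0,-28,0,0,34, 0,-32,0,0,34, 0,-36,0,0,34, 0,-40,0,0,34, 0,-44,0,0,34, 0,-48,0,0,34, 0,-52,0,0,34, 0,-55,0,0,34, 0,-55,0,0,34]' 40
python3 -c "
from h import *
st();save(cam('scene'),'s35.png',(20,40,260,240),3.2);save(cam('top'),'t35.png',(330,100,512,300),3.5)"
```

```text
time: 48.37
ee_pos: [0.5436, -0.3683, 0.0792]
tcp_rot: [-2.404, 2.022, -0.0]
ft_force: [1.4, -0.2, -0.1]
gripper_width: 0.0338
t 48.37 p [ 0.5436 -0.3683  0.0792] yaw -1.398 F [ 1.4 -0.2 -0.1] w 33.8 j [-0.36  0.54  0.15 -0.   -1.18  0.53] tilt [ 0. -0. -1.]
```

View pics/s35.png

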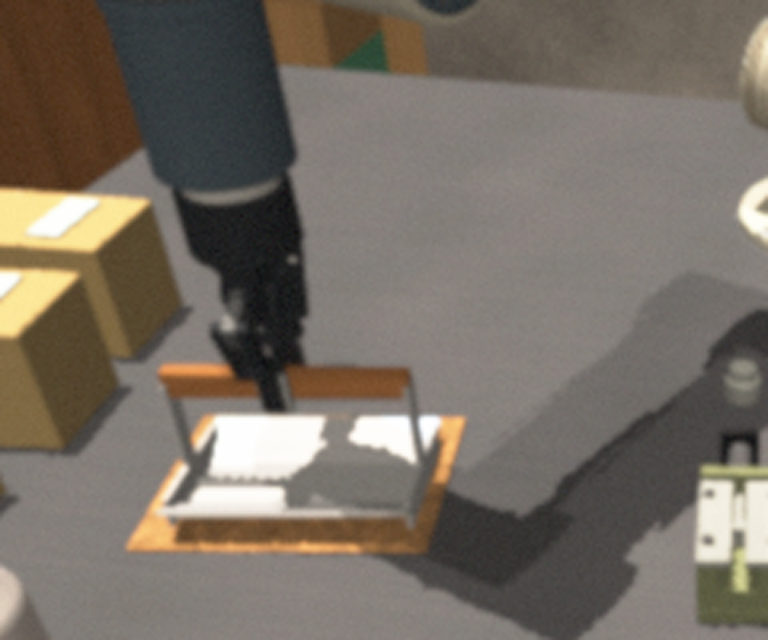

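View pics/t35.png

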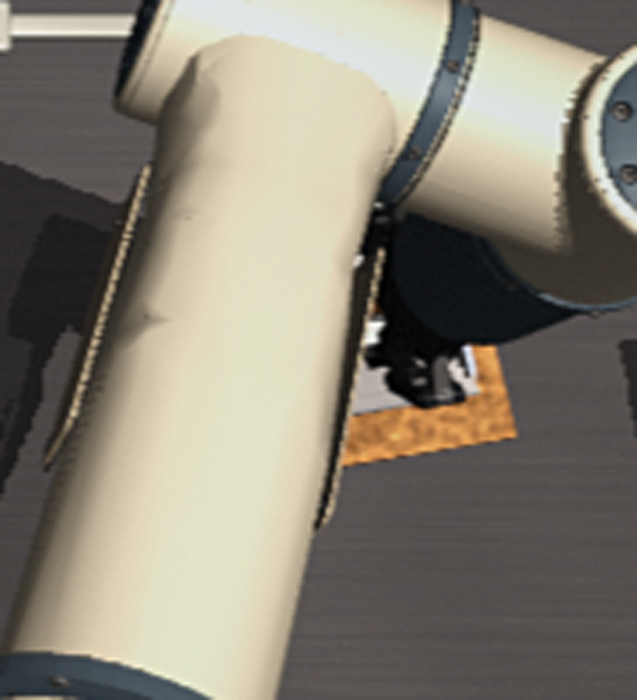

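Tray stands upright on the mat. I'll grip it once to centre it squarely: close, lift slightly, set down, release.

```bash
python3 -m pendant '[0,0,0,0,0, 0,0,0,0,0, 0,0,0,0,0, 0,0,0,0,0, 0,0,0,0,0, 0,0,0,0,0, 0,0,-5,0,0, 0,0,-10,0,0, 2,-3,-10,0,0, 4,-3,-10,0,0, 4,-3,-8,0,0, 4,-3,-4,0,0, 4,-3,-1,0,0, 4,-3,0,0,0, 4,-3,0,0,0]' 40
python3 -c "
from h import *
st();save(cam('scene'),'s36.png',(20,40,260,240),3.2)"
```

```text
time: 49.72
ee_pos: [0.5464, -0.3717, 0.0796]
tcp_rot: [2.404, -2.022, -0.0]
ft_force: [-0.3, 1.8, 1.7]
gripper_width: 0.0131
t 49.72 p [ 0.5464 -0.3717  0.0796] yaw -1.398 F [-0.3  1.8  1.7] w 13.1 j [-0.36  0.55  0.16  0.   -1.18  0.53] tilt [-0. -0. -1.]
```

View pics/s36.png

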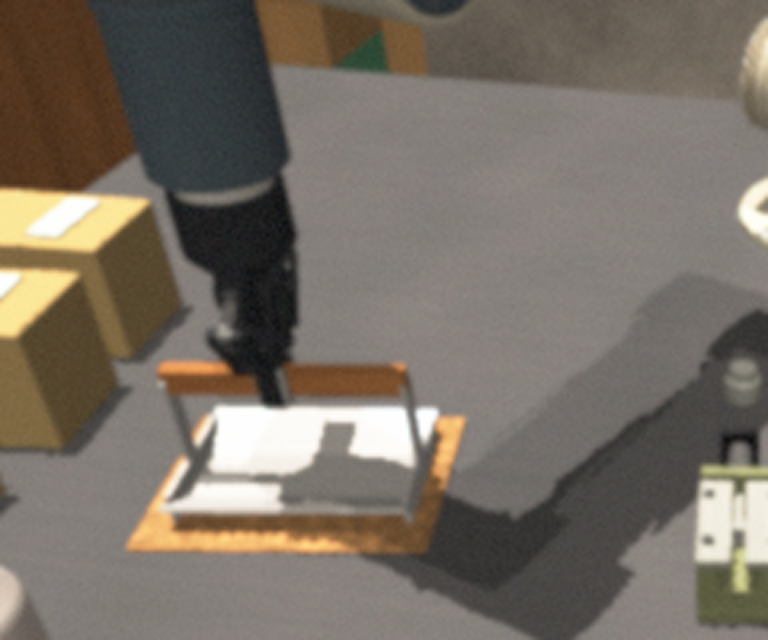

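```bash
python3 -m pendant '[0,0,1,0,0, 0,0,1,0,20, 0,0,1,0,40, 0,0,1,0,55, 0,0,1,0,55, 0,0,1,0,55, 0,0,-25,0,55, 0,0,-60,0,55, 0,0,-95,0,55, 0,0,-125,0,55, -30,40,-130,0,55, -60,80,-130,0,55, -90,120,-130,0,55, -120,160,-130,0,55, -150,190,-130,0,55, -170,200,-130,0,55, -170,200,-130,0,55]'
python3 - <<'E'
from h import *
st()
s=cam('scene');t=cam('top')
save(s,'s37.png',None,1.5);save(t,'t37.png',None,1.5)
save(t,'t37b.png',(350,130,512,260),4.5)
E
```

```text
time: 51.18
ee_pos: [0.3164, -0.2365, 0.2095]
tcp_rot: [-2.403, 2.022, -0.0]
ft_force: [-0.5, -0.0, 1.1]
gripper_width: 0.0551
t 51.18 p [ 0.3164 -0.2365  0.2095] yaw -1.399 F [-0.5 -0.   1.1] w 55.1 j [-0.24 -0.05 -0.29 -0.   -1.33  0.41] tilt [ 0.001  0.001 -1.   ]
```

View pics/s37.png

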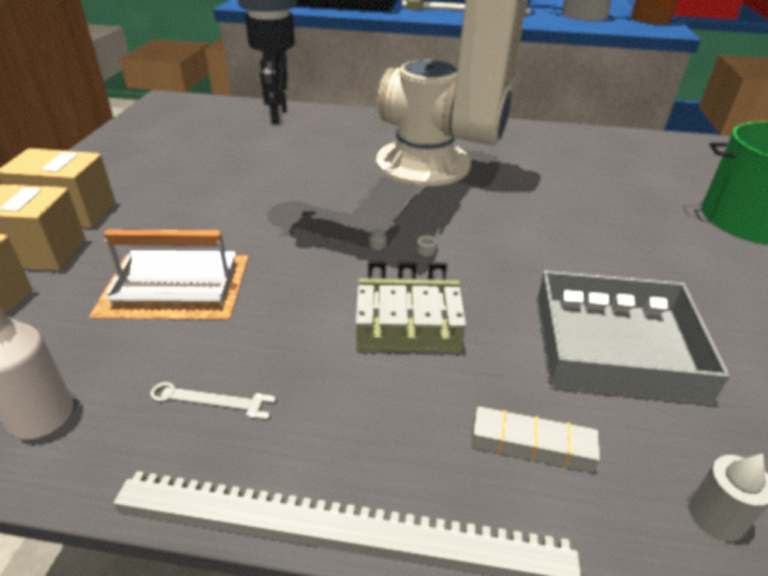

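View pics/t37.png

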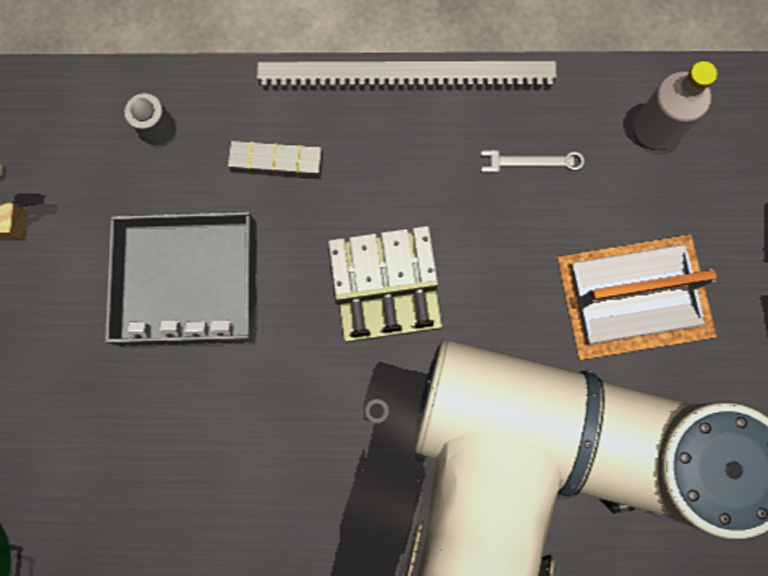

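View pics/t37b.png

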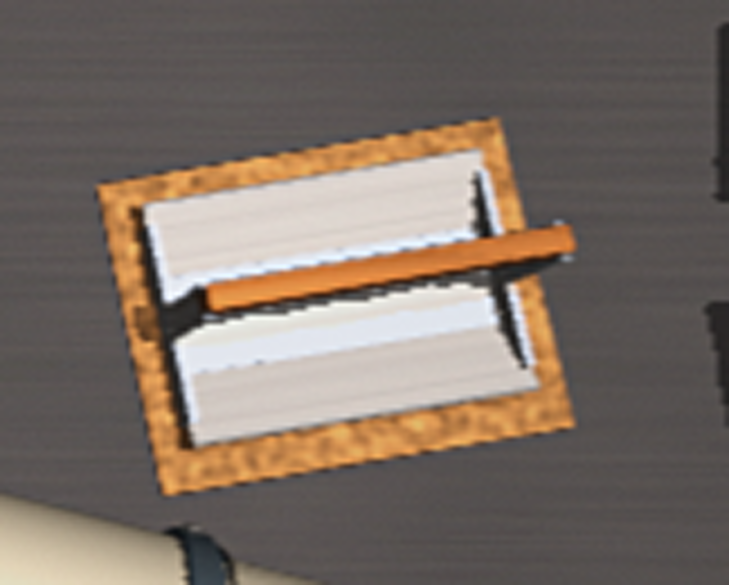

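The tray is upright, square and centred on the mat. Four weights lie on the bin floor by the near wall. The slides have sprung back, the bystanders look unmoved, and the hand is clear. Handing in.

Run:
```python
from h import *
from workcell import order
t=cam('top')
e=[plane(t,x/4.5+350,y/4.5+130,.109)[:2] for x,y in [(208,297),(575,240)]]
print('tray mid',np.mean(e,0),'collar',plane(t,376/1.5,411/1.5,.022))
st()
print(order.hand_in())
```

```text
tray mid [ 0.54469062 -0.36704482] collar [0.36049221 0.04108443 0.022     ]
t 51.33 p [ 0.32   -0.2382  0.2101] yaw -1.398 F [ 0.7  0.2 -0.3] w 55.1 j [-0.24 -0.04 -0.29  0.   -1.33  0.42] tilt [ 0.002 -0.001 -1.   ]
the job is handed in; nothing more can be done
None
```

The job is done and handed in at about 51 s. The four weights I found are in the scrap bin, and the empty tray is back upright on its mat.

**What I did:**
- I stood the tray at the rack, about 19 mm from the catch point and shifted to clear the bar pack.
- I pressed all three slides to their stops. Two weights came out; the third pocket was empty.
- I added the weight from the rack top and the loose bench weight, which had been knocked aside, so I measured it again before gripping it.
- I tipped the tray inside the bin against its near wall, lifted it out empty, and stood it upright on the mat.

**What did not work:** two earlier ways of tipping failed. Tipping over the wall's top edge made the tray slide. Rolling the handle bar in the jaws did not turn at 17 N. Neither lost a weight.

**Last checks:**
- **Weights:** four are on the bin floor in both views. I saw only one loose bench weight, so I took the other to be absent.
- **Tray:** its middle measured about 2 mm from the mat's middle.
- **Slides:** all three look sprung back.
- **Bystanders:** the collar measured within 1 mm of its start. The stud, spanner and bar pack I checked only by eye, and they looked unmoved.
- **Hand:** it is clear of everything.

The hand-in gives no verdict, and no final check disagreed.

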